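# Set out a perfusion line beside the microscope

### The job

Set out the perfusion line, ready for its tubing: lay the finned heater on the pump's base plate, midway between the pump and the outlet block and in line with them; put the open black chamber on the middle of the stage and its knobbed cover centred on top of the chamber; and stand the trap to the left of the waste jar (left as seen by the robot, level with the jar) with a gap of about 2 cm between them. Leave the microscope objective, the white cup and the tip box where they stand, and let go of everything.

Things in the scene. Friction and masses are not known exactly. Their poses are not given: they have to be found in the camera images.
- heater: Loose inline heater: dark steel block, 76 mm long (its x axis), 28 mm wide (y), 34 mm high, straight sides, seven crosswise fins on top, a small brass port flush in each end; the two ends are alike. 0.14 to 0.28 kg. Origin: centre of its underside, z up. Starts lying fins up on the table. Grip it across its 28 mm width.
- trap: Loose trap: small upright white cylinder, 36 mm in diameter, with a grey cap 38 mm in diameter from 56 to 70 mm height; two thin steel spigots stand up to 82 mm. Origin: centre of its underside, z up. Starts upright on the table. Far smaller than the waste jar.
- chamber: Loose chamber: open round black dish with a bare aluminium floor, outer diameter 56 mm, 22 mm high, wall 4 mm. Origin: centre of its underside, z up. Starts mouth up on the table.
- cover: Loose cover: flat white disc, 62 mm in diameter, 5 mm thick, with a steel knob 16 mm in diameter and 24 mm tall standing on its middle (29 mm in all). Origin: centre of its underside, z up. Starts knob up on the table. It simply rests on the chamber's rim.
- pump: Fixed pump station: base plate 76 mm wide, 6 mm thick, along its y axis from -120 to +76 mm. At the -y end a white pump, 66 mm square, 79 mm high, face at y = -50; at +y a dark outlet block 40 mm wide and high, face at y = +50. Origin: at table height under the middle of the bare plate between; the heater lies 6 mm above it, its x along this y (either way). Yaw within 0.3 rad.
- stage: Fixed stage: block 84 mm square and 40 mm high, black below and aluminium above, flat top with a small black dot in its middle, two small micrometer knobs standing 14 mm out of two sides about 20 mm above the table. Origin: centre of its underside on the table, z up; the chamber's place is 40 mm above it.
- waste: Fixed waste jar: large grey jar with black cap and paper label, 84 mm in diameter, 105 mm high. Origin: centre of its underside on the table; yaw is always 0, so its x and y are those of the world (left is +y). A 2 cm gap puts the trap's centre about 81 mm from the jar's, at the same x.
- objective: Bystander, loose: brass microscope objective, stepped cylinder of 32 mm greatest diameter, 58 mm high, standing on its 20 mm wide tip. Origin: centre of its underside. Starts among the loose things. To be left alone.
- beaker: Bystander, loose: small white cup without a handle, 60 mm across the rim, 60 mm high. Origin: centre of its underside. Starts among the loose things. To be left alone.
- tipbox: Bystander, loose: grey pipette-tip box with white top, 75 x 110 x 53 mm. Origin: centre of its underside. Stands beyond the work area (x about 0.8 m). To be left alone.
Mind the look-alikes: they are no part of the job. What is shaped like the chamber but blue or red is not meant.

How it is judged:
By the outcome, as a careful person would: the job done as asked, in the order asked, and still so for the second after the job is handed in, with the robot touching nothing.
It also fails if it takes over 102 s, if anything falls off the work surface, if the arm or the gripper's body presses on something with over 40 N, if the wrist force passes 120 N, or if a joint passes its speed limit or range.

### The arm

A 7-joint arm with a two-finger parallel gripper is mounted at the origin on the work surface. World frame = base frame: x ahead of the robot, y to its left, z up, the work surface at z = 0. Lengths are in mm, angles in rad, forces in N, time in s.
With the tool pointing down it reaches from about 350 to 900 mm from the base axis. Payload 7.2 kg.
Tool frame: the origin (TCP) lies at the very end of the fingers, on their centre line; the grasp point (between the pads) lies 19 mm behind it (manip.hold_point_z is the z of the grasp point in the tool frame, in mm); z points along the fingers, y is the line along which they close (so a half turn about z gives the same grasp; the last joint's range is limited). The gripper opens to 85 mm and grips with 20 to 120 N. Pads are 22 mm wide; open, the fingers measure 114 mm over their backs; the gripper's body (76 mm by 85 mm) begins 54 mm behind the grasp point. The pads swing forward as they close: fully open they stand 13 mm farther back than shut.
Start: joints at [1.214, 0.411, -0.013, 1.596, 0.006, 1.134, -0.082], TCP at [177.989, -599.123, 231.297] pointing down, gripper open.
Joint ranges: [-2.95, 2.95], [-0.29, 1.99], [-1.47, 1.44], [0.14, 2.54], [-1.03, 4.17], [0.13, 1.85], [-2.86, 2.86]. Speed limits (rad/s): [2.39, 2.39, 3.01, 3.01, 3.14, 3.14, 3.14].

### API

Orientations are given as a unit quaternion [w, x, y, z].
In Python, from workcell import manip, viewer gives the robot as it stands.
- The arm moves only by the tool jog_arm, never from a script. Its argument "plan" is a list that holds one entry, the list of rows, each a list of 5 numbers: the shift along the tool's x, y, z in units of 0.15 m (1.0 is 0.15 m), then the turn about the tool's z in units of 180 degrees (1.0 is 180 degrees), then the closure, from 0 (fully open) to 1 (shut). A call has 1 to 5 rows; each row is the pose to reach, as a shift and turn from the pose commanded when the call began, along the tool's axes at that moment, turning the shorter way round; what a row does not reach only later rows make up. A row lasts 1/10 s, in which the tool goes at most 50 mm and 8.59 degrees, less where a joint would pass 70% of its speed; a pose out of reach is approached as far as the arm can. A call with a number of a shift or a turn outside -1 to 1 is refused whole. A call with a gripper value outside its range is refused whole. The fingers move at their own pace and stop on an object; "force" is the grip in N (left out, the last holds). Time passes only in rows, so rows that repeat a pose let the fingers close. It gives the time, the measured TCP pose, the force, the opening and the grip force at its end, in the units of the state.
- manip.sense(): the state, without advancing time (a new reading comes with each control period).
- viewer.camera(name): name is "scene" or "top" or "wrist"; returns the picture (480x640x3 uint8, blue, green, red); there is no depth.
- viewer.camera_model(name): a dict with "fx", "fy", "cx", "cy" (pixels), "D" ([k1, k2, p1, p2, k3] as OpenCV has them; the pictures are not rectified), "rvec" (rotation vector, rad) and "tvec" (3), from world to camera coordinates, as OpenCV has them; the wrist camera has in their place "mount" (4x4, takes a point from camera to tool coordinates, whose origin is the TCP and whose axes are the flange's). Camera axes: x right, y down, z forward; pixel columns grow to the right and rows downward; lengths in mm; the calibration is good to about 2 mm. A picture is of the moment at which its call begins: read the wrist's pose just before it. camera_model takes no time and is no camera call.
- manip.finish_job(): hands the job in; it is judged then, once.
The state is a dict: "time": time; "joint_positions": joint angles; "qd": joint speeds; "effort": joint torques, N m; "position": TCP position; "tcp_rot": TCP orientation; "ft_force": force on the tool from outside, world axes, zero at the start; "moment": the same for the moment, N m; "grip_width": finger opening in mm; "grasp_force": force on a finger pad.
Only numpy, scipy, OpenCV 4.12 (cv2) and the standard library are available. Lean on these libraries where they do the work, as an engineer would, in place of code of your own. Each camera call takes 0.05 s, during which the arm holds its last target. There are 200 camera calls.

## Working session

There is one attempt and no reset: what is moved stays moved. The work goes in short steps, Python scripts to look and compute and a tool call to move; the robot and the scene stay as the last step left them, time stands still between calls to the robot, and variables do not carry over. Pictures are saved under pics/ and viewed, at most 14 in all, crops included, and the job is handed in when it is done.

Besides the shell and the picture viewer there is one more tool, called as name(argument=value, ...) on one line, values as JSON. jog_arm: Moves the arm, as the interface text tells. Its arguments: {"type":"object","properties":{"plan":{"type":"array"},"force":{"type":"number"}},"required":["plan"]}

```bash
ls; mkdir -p pics
python3 - <<'E'
from workcell import manip, viewer
import cv2
s=manip.sense(); print({k:s[k] for k in("time","position","tcp_rot","grip_width")}, manip.hold_point_z)
for n in("scene","top"):
    cv2.imwrite(f"pics/{n}0.png",viewer.camera(n)); print(viewer.camera_model(n))
print(viewer.camera_model("wrist"))
E
```

```text
pics
{'time': 0.0, 'position': array([ 177.85776768, -598.65640233,  230.46700044]), 'tcp_rot': array([-7.67124511e-04,  9.89586426e-01,  1.43937804e-01, -1.58767225e-04]), 'grip_width': 85.20829703931555} -18.700000000000003
{'fx': 519.7004749789872, 'fy': 519.7004749789872, 'cx': 316.0802523303423, 'cy': 233.35788872482743, 'D': array([-0.00158674,  0.        ,  0.        ,  0.        ,  0.        ]), 'rvec': array([ 1.7800477 ,  1.5711697 , -0.73050132]), 'tvec': array([ -42.21259297, -321.51278439, 1584.08523827])}
{'fx': 477.22052119680745, 'fy': 477.22052119680745, 'cx': 319.8572935681534, 'cy': 232.87063359386227, 'D': array([0.02173444, 0.        , 0.        , 0.        , 0.        ]), 'rvec': array([ 2.12687401, -2.12856069,  0.17537622]), 'tvec': array([ -43.33693454,  544.61538889, 1168.024959  ])}
{'fx': 367.99035998459766, 'fy': 367.99035998459766, 'cx': 317.501091045214, 'cy': 245.52541885376434, 'D': array([0.00507223, 0.        , 0.        , 0.        , 0.        ]), 'mount': array([[ 4.88443714e-04, -9.62881897e-01, -2.69922608e-01,
         6.94034475e+01],
       [ 9.99999866e-01,  4.24458922e-04,  2.95417405e-04,
         1.11374992e+00],
       [-1.69881011e-04, -2.69922716e-01,  9.62881975e-01,
        -1.42511262e+02],
       [ 0.00000000e+00,  0.00000000e+00,  0.00000000e+00,
         1.00000000e+00]])}
```

View pics/top0.png

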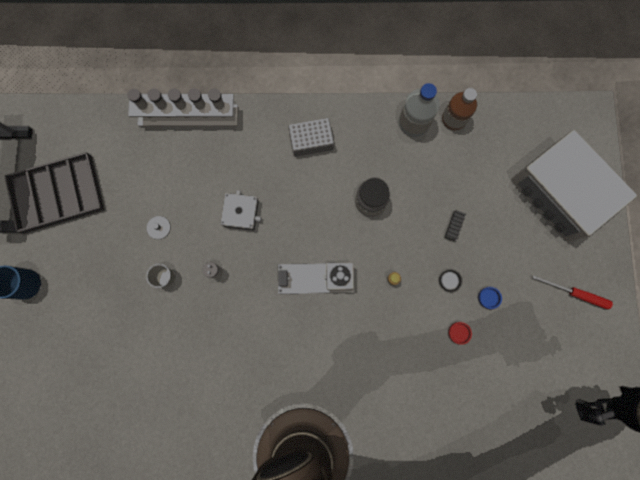

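View pics/scene0.png

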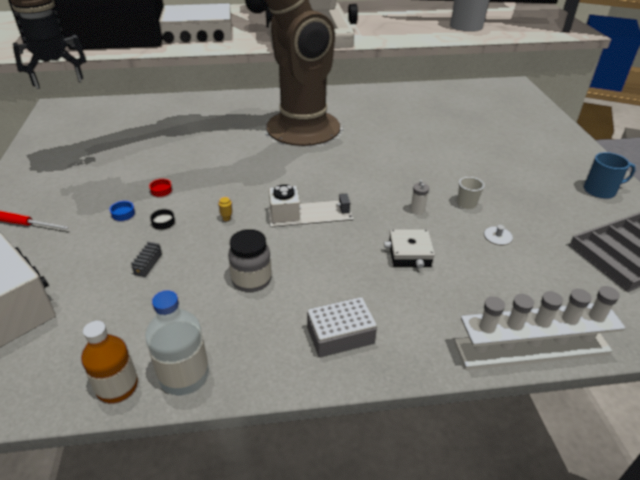

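The top view shows the heater at (455,226), chamber at (450,281), blue and red decoys at (489,297) and (459,333), and objective at (394,279). The pump plate is at (316,278), waste jar at (373,197), stage at (240,211), trap at (212,270), cup at (160,275) and cover at (158,228). The scene view shows the same things: heater (147,259), chamber (162,220), cover (498,236), trap (420,198), stage (411,247).

```bash
cat > cam.py <<'E'
import numpy as np, cv2
from scipy.spatial.transform import Rotation as R
from workcell import manip, viewer
def tool(s):
    T=np.eye(4); q=s["tcp_rot"]; T[:3,:3]=R.from_quat([q[1],q[2],q[3],q[0]]).as_matrix(); T[:3,3]=s["position"]; return T
def pose(name,s=None):  # camera->world
    m=viewer.camera_model(name)
    if name=="wrist": T=tool(s)@m["mount"]
    else:
        T=np.eye(4); T[:3,:3]=cv2.Rodrigues(m["rvec"])[0]; T[:3,3]=m["tvec"]; T=np.linalg.inv(T)
    return m,T
def ray(name,px,s=None):
    m,T=pose(name,s); K=np.array([[m["fx"],0,m["cx"]],[0,m["fy"],m["cy"]],[0,0,1]])
    u=cv2.undistortPoints(np.array(px,float).reshape(-1,1,2),K,m["D"])[:,0]
    d=np.c_[u,np.ones(len(u))]@T[:3,:3].T
    return T[:3,3],d/np.linalg.norm(d,axis=1)[:,None]
def plane(name,px,z,s=None):
    o,d=ray(name,px,s); return o+d*((z-o[2])/d[:,2])[:,None]
def cross(r1,r2):  # midpoint of two single rays and their gap
    (o1,d1),(o2,d2)=r1,r2; d1=np.ravel(d1); d2=np.ravel(d2)
    t=np.linalg.lstsq(np.c_[d1,-d2],o2-o1,rcond=None)[0]; a=o1+t[0]*d1; b=o2+t[1]*d2
    return (a+b)/2,np.linalg.norm(a-b)
def project(name,P,s=None):
    m,T=pose(name,s); Ti=np.linalg.inv(T); K=np.array([[m["fx"],0,m["cx"]],[0,m["fy"],m["cy"]],[0,0,1]])
    return cv2.projectPoints(np.array(P,float).reshape(-1,1,3),cv2.Rodrigues(Ti[:3,:3])[0],Ti[:3,3],K,m["D"])[0][:,0]
def rel(s,P):  # world point -> tool-axis shift from TCP in units of 0.15 m
    T=tool(s); return (T[:3,:3].T@(np.array(P)-T[:3,3]))/150
E
python3 - <<'E'
from cam import *
np.set_printoptions(precision=1,suppress=True)
pts=dict(heater=((455,226),(147,257)),chamber=((450,281),(162,219)),cover=((158,228),(499,237)),trap=((212,270),(420,187)),stage=((239,210),(411,240)),waste=((374,188),(248,243)),pump=((303,277),(318,213)),obj=((394,278),(225,201)),cup=((158,270),(470,183)))
for n,(a,b) in pts.items():
    print(n,*cross(ray("top",[a]),ray("scene",[b])), plane("top",[a],0)[0])
s=manip.sense(); print(s["position"]); print(tool(s)[:3,:3])
E
```

```text
heater [ 566.5 -392.7   21.2] 3.5101122383612138 [ 570.6 -400.4    0. ]
chamber [ 424.9 -376.3   11.5] 2.1343404648880937 [ 425.7 -380.4    0. ]
cover [567.6 389.   -0.9] 5.922788901494125 [566.5 385.7   0. ]
trap [449.  225.9  69.7] 7.818347621364432 [454.7 238.3   0. ]
stage [605.5 166.3  44.7] 3.9098715015296706 [615.  172.5   0. ]
waste [ 646.1 -176.   105.7] 2.517694390342052 [ 674.9 -188.8    0. ]
pump [435.3  -4.4   4.2] 9.498548391356437 [436.2   0.5   0. ]
obj [ 429.3 -226.7   53.9] 2.7868034593449975 [ 433.5 -236.     0. ]
cup [447.9 353.4  71.3] 1.9392227303006255 [455.  379.2   0. ]
[ 177.8 -598.7  230.5]
[[ 1.   0.3 -0. ]
 [ 0.3 -1.   0. ]
 [-0.  -0.  -1. ]]
```

jog_arm(plan=[[[0.96,-0.19,0,0,0],[0.96,-0.19,0,0,0],[0.96,-0.19,0,0,0]]])

```text
time: 0.4
position: [309.3, -529.5, 230.9]
tcp_rot: [-0.0, 0.99, 0.144, 0.0]
ft_force: [0.9, -0.5, -0.7]
grip_width: 85.5
grasp_force: 0.0
```

jog_arm(plan=[[[0.96,-0.19,0,0,0],[0.96,-0.19,0,0,0],[0.96,-0.19,0,0,0]]])

```text
time: 0.7
position: [439.6, -460.8, 231.0]
tcp_rot: [-0.0, 0.99, 0.144, -0.0]
ft_force: [0.5, -1.9, 0.4]
grip_width: 85.5
grasp_force: 0.0
```

jog_arm(plan=[[[0.94,-0.19,0,0.22,0],[0.94,-0.19,0,0.22,0],[0.94,-0.19,0,0.22,0],[0.94,-0.19,0,0.22,0],[0.94,-0.19,0,0.22,0]]])

```text
time: 1.2
position: [566.5, -392.7, 230.1]
tcp_rot: [-0.001, 0.98, -0.201, -0.001]
ft_force: [0.1, -1.0, -0.2]
grip_width: 85.3
grasp_force: 0.0
```

```bash
cat > shot.py <<'E'
import sys,pickle
from cam import *
def shot(n,name="wrist"):
    s=manip.sense(); im=viewer.camera(name); cv2.imwrite(f"pics/{n}.png",im); pickle.dump(s,open(f"pics/{n}.pkl","wb")); 
    p=s["position"]; t=tool(s); print(n,round(s["time"],2),p.round(1),"yaw",np.degrees(np.arctan2(t[1,0],t[0,0])).round(2),"tilt",t[:2,2].round(4),"w",round(s["grip_width"],1),"f",s["ft_force"].round(1)); return s,im
if __name__=="__main__": shot(*sys.argv[1:])
E
python3 shot.py h1
```

```text
h1 1.2 [ 566.5 -392.7  230.1] yaw -23.16 tilt [-0.0012  0.0013] w 85.3 f [ 0.1 -1.  -0.2]
```

View pics/h1.png

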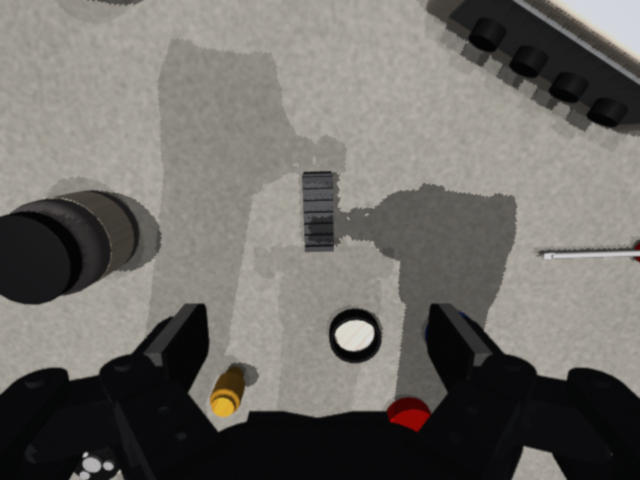

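The wrist view shows the heater at about (318,212), almost aligned with the tool, the black chamber at (355,335), and the jar at left (35,258).

```bash
cat > hm.py <<'E'
from cam import *
import pickle,sys
n=sys.argv[1]; x0,x1,y0,y1=map(int,sys.argv[2:6]); th=int(sys.argv[6])
np.set_printoptions(precision=1,suppress=True)
im=cv2.imread(f"pics/{n}.png"); s=pickle.load(open(f"pics/{n}.pkl","rb"))
g=cv2.cvtColor(im,cv2.COLOR_BGR2GRAY); m=np.zeros_like(g); m[y0:y1,x0:x1]=(g[y0:y1,x0:x1]<th)*255
m=cv2.morphologyEx(m,cv2.MORPH_CLOSE,np.ones((5,5)));m=cv2.morphologyEx(m,cv2.MORPH_OPEN,np.ones((5,5)))
c=max(cv2.findContours(m,0,1)[0],key=cv2.contourArea); r=cv2.minAreaRect(c); b=cv2.boxPoints(r); print(r,cv2.boundingRect(c)); print(b)
P=plane("wrist",b,34,s); print(P, np.linalg.norm(P-np.roll(P,1,0),axis=1)); print("centre",P.mean(0), "yaws",[np.degrees(np.arctan2(*(P[i]-P[i-1])[[1,0]])).round(1) for i in range(4)])
E
python3 hm.py h1 290 350 160 260 75
python3 - <<'E'
from cam import *
g=cv2.cvtColor(cv2.imread("pics/h1.png"),cv2.COLOR_BGR2GRAY)
print(g[210,290:350]); print(g[160:262:2,310])
E
```

```text
((320.0, 228.5), (39.0, 28.0), 90.0) (306, 209, 29, 40)
[[306. 209.]
 [334. 209.]
 [334. 248.]
 [306. 248.]]
[[ 579.8 -387.    34. ]
 [ 569.6 -410.9   34. ]
 [ 534.7 -396.5   34. ]
 [ 545.2 -371.8   34. ]] [37.7 26.  37.7 26.8]
centre [ 557.3 -391.5   34. ] yaws [np.float64(-23.6), np.float64(-113.1), np.float64(157.6), np.float64(66.9)]
[157 158 158 158 158 160 163 165 166 160 143 136 129 105  79  79  80  77
  74  73  71  70  77  78  72  68  69  74  75  69  67  66  67  75  75  68
  65  63  62  61  64  63  67  85  93  95  95  94  94 107 137 150 158 159
 159 160 160 159 157 149]
[134 133 137 139 144 138  43  65  57  71  74  74  89  87  52  84  88  86
  90  82  48  82  87  86  88  71  45  86  84  76  76  48  32  45  46  56
  63  34  40  45  53  74  54  34  74  76 133 148 147 147 148]
```

Run:
```python
from cam import *
import pickle
np.set_printoptions(precision=1,suppress=True)
s=pickle.load(open("pics/h1.pkl","rb"))
g=cv2.GaussianBlur(cv2.cvtColor(cv2.imread("pics/h1.png"),cv2.COLOR_BGR2GRAY).astype(float),(1,5),1)
ys=np.arange(178,246)
dx=g[:,2:]-g[:,:-2]
L=[295+np.argmin(dx[y,294:312]) for y in ys]; Rr=[325+np.argmax(dx[y,324:345]) for y in ys]
pl=np.polyfit(ys,L,1); pr=np.polyfit(ys,Rr,1); print(pl,pr,np.std(np.polyval(pl,ys)-L),np.std(np.polyval(pr,ys)-Rr)); print(Rr)
dy=g[2:]-g[:-2]
xs=range(308,330,3); T=[165+np.argmin(dy[164:182,x]) for x in xs]; B=[242+np.argmax(dy[241:260,x]) for x in xs]; print(T,B)
t,b=np.median(T)+3,np.median(B)
P=plane("wrist",[(np.polyval(pl,t),t),(np.polyval(pr,t),t),(np.polyval(pr,b),b),(np.polyval(pl,b),b)],34,s)
print(P,np.linalg.norm(P-np.roll(P,1,0),axis=1),P.mean(0)); v=(P[0]-P[3]+P[1]-P[2]); print("yaw",np.degrees(np.arctan2(v[1],v[0])))
# chamber: bright floor and dark ring
G=g[290:375,315:400]
for nm,m in(("floor",G>150),):
    pass
c=[(k,cv2.contourArea(k)) for k in cv2.findContours(((g<60)&(np.add.outer(abs(np.arange(480)-335)*1.0,0*np.arange(640))<35)&(np.abs(np.arange(640)-355)<35)[None]).astype(np.uint8),0,1)[0]]
k=max(c,key=lambda a:a[1])[0]; e=cv2.fitEllipse(k); print(e, plane("wrist",[e[0]],22,s))
q=[(e[0][0]-e[1][1]/2,e[0][1]),(e[0][0]+e[1][1]/2,e[0][1])]; w=plane("wrist",q,22,s); print(np.linalg.norm(w[0]-w[1]))
```

```text
[  0.  294.6] [ -0.1 349.5] 0.3029025477068934 2.5680695878109874
[np.int64(339), np.int64(339), np.int64(339), np.int64(337), np.int64(337), np.int64(337), np.int64(337), np.int64(337), np.int64(338), np.int64(338), np.int64(339), np.int64(339), np.int64(339), np.int64(339), np.int64(338), np.int64(338), np.int64(337), np.int64(337), np.int64(337), np.int64(338), np.int64(340), np.int64(340), np.int64(339), np.int64(339), np.int64(338), np.int64(338), np.int64(338), np.int64(337), np.int64(337), np.int64(337), np.int64(340), np.int64(340), np.int64(340), np.int64(333), np.int64(333), np.int64(333), np.int64(333), np.int64(333), np.int64(333), np.int64(333), np.int64(333), np.int64(333), np.int64(333), np.int64(333), np.int64(333), np.int64(333), np.int64(333), np.int64(333), np.int64(333), np.int64(333), np.int64(333), np.int64(333), np.int64(333), np.int64(333), np.int64(333), np.int64(333), np.int64(333), np.int64(333), np.int64(333), np.int64(342), np.int64(338), np.int64(339), np.int64(339), np.int64(339), np.int64(340), np.int64(340), np.int64(333), np.int64(333)]
[np.int64(171), np.int64(171), np.int64(171), np.int64(171), np.int64(171), np.int64(171), np.int64(171), np.int64(171)] [np.int64(252), np.int64(251), np.int64(251), np.int64(251), np.int64(251), np.int64(251), np.int64(251), np.int64(251)]
[[ 610.7 -396.1   34. ]
 [ 597.6 -426.9   34. ]
 [ 532.  -395.1   34. ]
 [ 543.  -369.4   34. ]] [72.8 33.5 72.9 27.9] [ 570.8 -396.9   34. ]
yaw -23.690642962049402
((354.56524658203125, 335.1070861816406), (51.4573860168457, 53.39476776123047), 168.71949768066406) [[ 433.7 -379.    22. ]]
56.691057204479264
```

Run:
```python
from cam import *
import pickle
np.set_printoptions(precision=3,suppress=True)
s=pickle.load(open("pics/h1.pkl","rb"))
c=plane("wrist",[(318.6,213)],34,s)[0]; print(c)
P=plane("wrist",[(303,175),(305.7,251),(332.3,175),(334,251)],34,s); print(P[0]-P[1],P[2]-P[3],np.degrees(np.arctan2(*(P[0]-P[1])[[1,0]])),np.degrees(np.arctan2(*(P[2]-P[3])[[1,0]])))
# height check: near end edge seen from wrist & top & scene centroid
print(cross(ray("wrist",[(318.6,213)],s),ray("top",[(455,226)])),cross(ray("wrist",[(318.6,213)],s),ray("scene",[(147,257)])))
print(rel(s,[c[0],c[1],60]),rel(s,[c[0],c[1],8]))
```

```text
[ 571.746 -396.251   34.   ]
[ 66.812 -26.562   0.   ] [ 67.046 -26.012   0.   ] -21.680775443805587 -21.20518608615693
(array([ 568.102, -395.446,   15.897]), np.float64(1.369685105568571)) (array([ 568.521, -392.986,   21.339]), np.float64(5.094129660058504))
[0.043 0.009 1.134] [0.044 0.009 1.48 ]
```

jog_arm(plan=[[[0.045,0.01,0.5,-0.009,0],[0.045,0.01,0.9,-0.009,0],[0.045,0.01,0.9,-0.009,0],[0.045,0.01,0.9,-0.009,0]]])

```text
time: 1.65
position: [566.9, -396.9, 90.0]
tcp_rot: [-0.002, 0.983, -0.185, -0.005]
ft_force: [-0.8, -0.5, 0.4]
grip_width: 85.3
grasp_force: 0.0
```

```bash
python3 shot.py h2
```

```text
h2 1.65 [ 566.9 -396.9   90. ] yaw -21.34 tilt [-0.0092  0.0057] w 85.3 f [-0.8 -0.5  0.4]
```

View pics/h2.png

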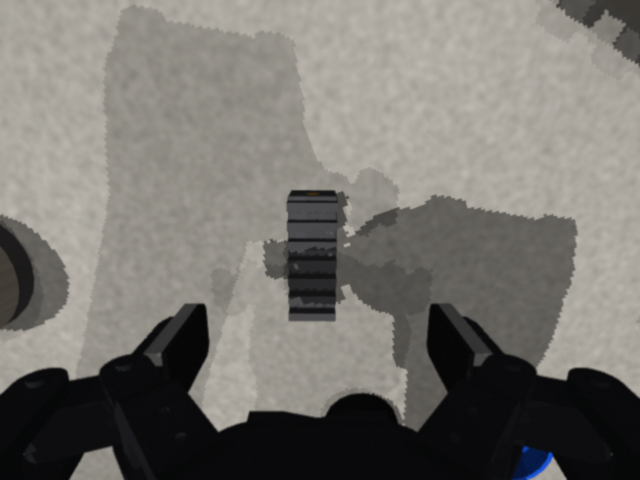

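The heater lies straight in the tool: its top face runs from row 197 to 319 and columns 288 to 337.

Run:
```python
from cam import *
import pickle
np.set_printoptions(precision=3,suppress=True)
s=pickle.load(open("pics/h2.pkl","rb")); s1=pickle.load(open("pics/h1.pkl","rb"))
P=plane("wrist",[(288,197),(337,197),(336,319),(289,319)],34,s); print(P,np.linalg.norm(P-np.roll(P,1,0),axis=1),P.mean(0))
for a,b in(((304.5,251),(289,319)),((333.7,251),(336,319)),((303,171.5),(288.5,197))): print(cross(ray("wrist",[a],s1),ray("wrist",[b],s)))
n=manip.sense(); print(n["time"],n["position"],tool(n)[:2,2]); c=P.mean(0); print(rel(n,[c[0],c[1],8]))
```

```text
[[ 610.695 -397.128   34.   ]
 [ 601.099 -421.738   34.   ]
 [ 533.174 -395.751   34.   ]
 [ 543.309 -369.722   34.   ]] [72.746 26.415 72.726 27.933] [ 572.069 -396.085   34.   ]
(array([ 542.492, -369.143,   32.109]), np.float64(0.15807342629642615))
(array([ 530.293, -394.822,   28.223]), np.float64(0.2622076571580504))
(array([ 613.089, -399.754,   53.779]), np.float64(0.6394405751901409))
1.7 [ 568.713 -398.199   93.764] [-0.005  0.003]
[ 0.019 -0.021  0.572]
```

jog_arm(plan=[[[0,0,0.3,0,0],[0,0,0.58,0,0],[0,0,0.58,0,0],[0,0,0.58,0,0],[0,0,0.58,0,1]]], force=60)

```text
time: 2.2
position: [572.6, -400.5, 13.3]
tcp_rot: [0.001, 0.983, -0.186, 0.003]
ft_force: [0.3, -0.0, 0.9]
grip_width: 73.2
grasp_force: 0.0
```

jog_arm(plan=[[[0,0,0,0,1],[0,0,0,0,1],[0,0,0,0,1],[0,0,0,0,1],[0,0,0,0,1]]])

```text
time: 2.7
position: [571.4, -399.2, 10.8]
tcp_rot: [0.0, 0.983, -0.186, 0.001]
ft_force: [-0.2, 0.7, 7.2]
grip_width: 26.9
grasp_force: 61.3
```

jog_arm(plan=[[[0,0,-0.3,0,1],[0,0,-0.65,0,1],[0,0,-1,0,1],[0,0,-1,0,1]]])

```text
time: 3.1
position: [573.6, -401.2, 167.3]
tcp_rot: [0.002, 0.983, -0.186, 0.005]
ft_force: [1.0, -0.8, -1.2]
grip_width: 27.0
grasp_force: 60.2
```

jog_arm(plan=[[[-0.7,-0.9,0,0,1],[-0.7,-0.9,0,0,1],[-0.7,-0.9,0,0,1],[-0.7,-0.9,0,0,1]]])

```text
time: 3.5
position: [520.5, -229.5, 158.5]
tcp_rot: [-0.001, 0.983, -0.184, -0.001]
ft_force: [-0.1, 0.5, -1.7]
grip_width: 27.0
grasp_force: 60.1
```

jog_arm(plan=[[[-0.7,-0.9,0,0,1],[-0.7,-0.9,0,0,1],[-0.7,-0.9,0,0,1],[-0.7,-0.9,0,0,1]]])

```text
time: 3.9
position: [471.6, -66.3, 158.8]
tcp_rot: [-0.001, 0.983, -0.184, -0.001]
ft_force: [1.0, -0.8, -1.9]
grip_width: 26.8
grasp_force: 60.1
```

jog_arm(plan=[[[-0.54,-0.72,0,0.24,1],[-0.54,-0.72,0,0.24,1],[-0.54,-0.72,0,0.24,1],[-0.54,-0.72,0,0.24,1],[-0.54,-0.72,0,0.24,1]]])

```text
time: 4.4
position: [436.5, 61.1, 158.8]
tcp_rot: [-0.0, 0.864, -0.504, -0.001]
ft_force: [0.5, -0.4, -2.3]
grip_width: 26.8
grasp_force: 60.1
```

jog_arm(plan=[[[0,0,0,0.14,1],[0,0,0,0.14,1],[0,0,0,0.14,1],[0,0,0,0.14,1]]])

```text
time: 4.8
position: [435.1, 57.4, 154.4]
tcp_rot: [0.007, 0.788, -0.616, -0.008]
ft_force: [0.6, -0.2, -3.3]
grip_width: 26.9
grasp_force: 60.1
```

```bash
python3 shot.py p1
```

```text
p1 4.8 [435.1  57.4 154.4] yaw -76.04 tilt [-0.0223 -0.0015] w 26.9 f [ 0.6 -0.2 -3.3]
```

View pics/p1.png

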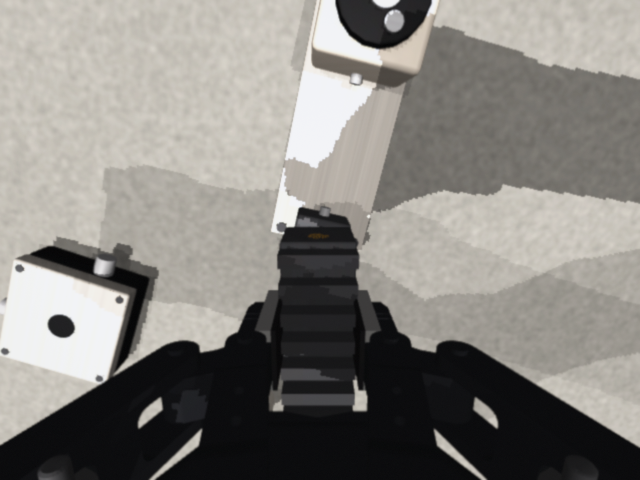

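The view shows the heater held straight, the outlet block just beyond its end at (322,215), the bare plate between columns 275 and 410, and the pump's face at about row 75. The stage is at left with its dot at (61,326).

```bash
python3 shot.py p2; python3 -c "
from cam import *
s=manip.sense();print(s['joint_positions'].round(3),s['qd'].round(2))"
```

```text
p2 4.85 [435.9  57.4 155.1] yaw -76.35 tilt [-0.0202 -0.0032] w 26.9 f [ 0.3 -1.9 -2.4]
[-0.98   0.262  0.877  2.139 -0.261  0.872 -2.84 ] [ 0.17 -0.03 -0.27 -0.    0.08 -0.01 -0.01]
```

jog_arm(plan=[[[0.76,0.19,0,-0.235,1],[0.76,0.19,0,-0.235,1],[0.76,0.19,0,-0.235,1],[0.76,0.19,0,-0.235,1],[0.76,0.19,0,-0.235,1]]])

```text
time: 5.4
position: [435.4, -61.0, 154.4]
tcp_rot: [0.004, 0.955, -0.297, -0.011]
ft_force: [0.8, 0.4, -2.1]
grip_width: 26.2
grasp_force: 60.1
```

jog_arm(plan=[[[0,0,0,-0.235,1],[0,0,0,-0.235,1],[0,0,0,-0.235,1],[0,0,0,-0.235,1],[0,0,0,-0.235,1]]])

```text
time: 5.9
position: [435.6, -59.8, 154.4]
tcp_rot: [-0.0, 0.998, 0.069, -0.011]
ft_force: [-0.2, -0.3, -2.7]
grip_width: 26.7
grasp_force: 60.1
```

jog_arm(plan=[[[0,0,0,-0.235,1],[0,0,0,-0.235,1],[0,0,0,-0.235,1],[0,0,0,-0.235,1],[0,0,0,-0.235,1]]])

```text
time: 6.4
position: [435.6, -59.8, 154.6]
tcp_rot: [-0.004, 0.905, 0.424, -0.01]
ft_force: [0.3, 0.5, -2.9]
grip_width: 27.0
grasp_force: 60.1
```

jog_arm(plan=[[[0,0,0,-0.215,1],[0,0,0,-0.215,1],[0,0,0,-0.215,1],[0,0,0,-0.215,1],[0,0,0,-0.215,1]]])

```text
time: 6.9
position: [435.7, -59.8, 154.7]
tcp_rot: [-0.007, 0.714, 0.7, -0.008]
ft_force: [0.6, 0.7, -1.4]
grip_width: 26.8
grasp_force: 60.1
```

```bash
python3 -c "import time
from shot import *
s,_=shot('p3'); print(s['joint_positions'].round(3))"
```

```text
p3 6.9 [435.7 -59.8 154.7] yaw 88.91 tilt [-0.0218 -0.0015] w 26.8 f [ 0.6  0.7 -1.4]
[-0.272  0.202  0.34   2.116 -0.085  0.859  0.099]
```

View pics/p3.png

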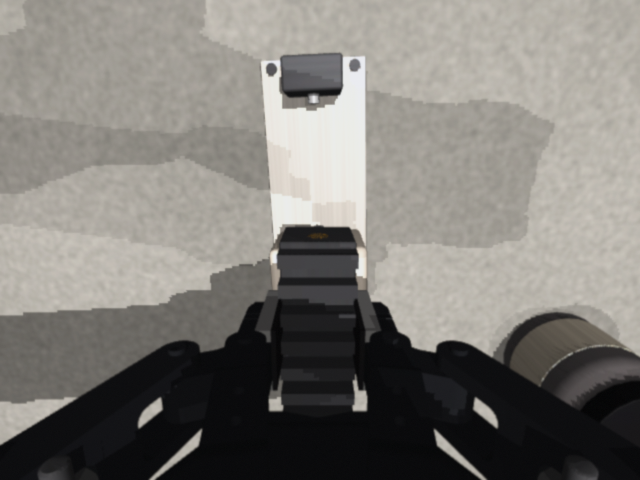

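The view shows the plate from column 262 to 366, its far end at row 58, and the outlet block with its face around rows 88 to 97. The held heater is aligned with it.

Run:
```python
from cam import *
import pickle
np.set_printoptions(precision=2,suppress=True)
s=pickle.load(open("pics/p3.pkl","rb"))
g=cv2.GaussianBlur(cv2.cvtColor(cv2.imread("pics/p3.png"),cv2.COLOR_BGR2GRAY).astype(float),(3,3),1)
dx=g[:,2:]-g[:,:-2]; dy=g[2:]-g[:-2]
ys=np.arange(70,222,2)
L=np.array([251+np.argmax(dx[y,250:285]) for y in ys]); Rr=np.array([356+np.argmin(dx[y,355:378]) for y in ys])
def fit(y,v):
    k=np.ones(len(y),bool)
    for _ in range(4): p=np.polyfit(y[k],v[k],1); k=abs(np.polyval(p,y)-v)<1.5
    print(p,k.sum(),len(y)); return p
pl,pr=fit(ys,L),fit(ys,Rr)
xs=np.r_[266:279,346:363]; pt=fit(xs,np.array([51+np.argmax(dy[50:66,x]) for x in xs]))
P=[plane("wrist",[(np.polyval(p,y),y) for y in(80,215)],6,s) for p in(pl,pr)]
for q in P: print(q, "yaw of +y:",np.degrees(np.arctan2(-(q[0]-q[1])[0],(q[0]-q[1])[1])))
T=plane("wrist",[(x,np.polyval(pt,x)) for x in(270,360)],6,s); print("far",T)
u=sum(q[0]-q[1] for q in P)[:2]; u/=np.linalg.norm(u); n=np.array([u[1],-u[0]])
print("u",u,"width",(P[1][0]-P[0][0])[:2]@n)
c=(P[0].mean(0)+P[1].mean(0))[:2]/2; t=(T.mean(0)[:2]-c)@u; O=c+u*(t-76); print("origin",O)
B=[60+np.argmin(dy[60:100,x]) for x in range(290,335,4)]; print([ (dy[75:112,x].argmax()+76,dy[75:112,x].argmin()+76) for x in(288,294,300,328,334)])
for y in(86,88,90,95,97,99): print(y,[((plane("wrist",[(312,y)],z,s)[0][:2]-O)@u).round(1) for z in(6,46)])
# pump face & plate in p2
```

```text
[  0.07 256.01] 73 76
[  0. 365.] 76 76
[-0.05 73.09] 30 30
[[395.17  52.04   6.  ]
 [397.17 -48.14   6.  ]] yaw of +y: 1.1450526126642686
[[470.33  50.41   6.  ]
 [472.   -49.2    6.  ]] yaw of +y: 0.9606818907196599
far [[401.83  65.12   6.  ]
 [466.49  66.46   6.  ]]
u [-0.02  1.  ] width 75.11516929847666
origin [433.88 -10.23]
[(np.int64(108), np.int64(90)), (np.int64(108), np.int64(90)), (np.int64(107), np.int64(90)), (np.int64(104), np.int64(88)), (np.int64(95), np.int64(88))]
86 [np.float64(57.5), np.float64(52.0)]
88 [np.float64(56.1), np.float64(50.9)]
90 [np.float64(54.8), np.float64(49.7)]
95 [np.float64(51.4), np.float64(46.8)]
97 [np.float64(50.0), np.float64(45.6)]
99 [np.float64(48.6), np.float64(44.4)]
```

Run:
```python
from cam import *
import pickle
np.set_printoptions(precision=3,suppress=True)
s=pickle.load(open("pics/p3.pkl","rb")); T=tool(s)
w=lambda p:(T@np.r_[p,1])[:3]
print("pred heater far top/bottom end",project("wrist",[w([38,-14,-23.2]),w([38,14,-23.2]),w([38,-14,10.8]),w([38,14,10.8]),w([-38,0,-23.2])],s))
g=cv2.cvtColor(cv2.imread("pics/p3.png"),cv2.COLOR_BGR2GRAY); print(g[222:262,300])
n=manip.sense(); print(n["time"],n["position"]); print(rel(n,[433.9,-10.2,60]),rel(n,[433.9,-10.2,17]))
```

```text
pred heater far top/bottom end [[271.28  234.195]
 [355.141 234.247]
 [281.051 214.899]
 [347.269 214.938]
 [313.724 423.899]]
[233 225 165 108  75  43  28  27  28  28  27  28  27  27  27  26  27  28
  30  38  57  66  69  71  71  69  57  37  27  28  27  27  32  54  65  68
  68  68  68  68]
6.95 [435.626 -59.86  154.66 ]
[ 0.332 -0.003  0.631] [0.333 0.003 0.917]
```

jog_arm(plan=[[[0.33,0,0,-0.012,1],[0.33,0,0.2,-0.012,1],[0.33,0,0.5,-0.012,1],[0.33,0,0.76,-0.012,1],[0.33,0,0.76,-0.012,1]]])

```text
time: 7.45
position: [430.9, -10.4, 36.9]
tcp_rot: [-0.01, 0.703, 0.711, -0.011]
ft_force: [-1.4, -0.2, -1.9]
grip_width: 27.1
grasp_force: 60.0
```

jog_arm(plan=[[[0,0,0,0,1],[0,0,0,0,1]]])

```text
time: 7.65
position: [436.1, -10.7, 42.3]
tcp_rot: [-0.007, 0.704, 0.71, -0.007]
ft_force: [0.6, 0.0, -1.7]
grip_width: 27.0
grasp_force: 60.0
```

```bash
python3 shot.py p4
```

```text
p4 7.65 [436.1 -10.7  42.3] yaw 90.55 tilt [-0.0195 -0.0007] w 27.0 f [ 0.6  0.  -1.7]
```

View pics/p4.png

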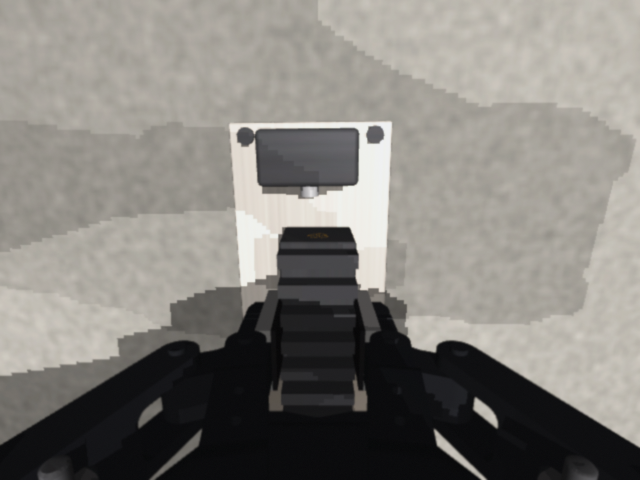

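The outlet block's front top edge is at row 185. The plate's far edge is at row 122 with side edges near columns 240 and 387, and the heater's end face runs from row 227 (base) to 241, columns 281 to 354.

Run:
```python
from cam import *
import pickle
np.set_printoptions(precision=2,suppress=True)
s=pickle.load(open("pics/p4.pkl","rb"))
g=cv2.GaussianBlur(cv2.cvtColor(cv2.imread("pics/p4.png"),cv2.COLOR_BGR2GRAY).astype(float),(3,3),.8)
dx=g[:,2:]-g[:,:-2]; dy=g[2:]-g[:-2]
ys=np.arange(205,280,3)
e=lambda a,k:k+1+a
L=np.array([226+np.argmax(dx[y,225:250]) for y in ys]); Rr=np.array([376+np.argmin(dx[y,375:396]) for y in ys]); pl=np.polyfit(ys,L,1); pr=np.polyfit(ys,Rr,1); print(pl,pr,L,Rr)
far=np.mean([116+np.argmax(dy[115:130,x]) for x in(262,280,300,320,340,360)]); far2=[116+np.argmax(dy[115:130,x]) for x in(236,385)]
blk=[176+np.argmax(dy[175:195,x]) for x in(270,285,330,345)]
hb=[216+np.argmin(dy[215:233,x]) for x in(290,300,330,345)]; ht=[234+np.argmax(dy[233:248,x]) for x in(290,300,330,345)]
hl=[271+np.argmin(dx[y,270:290]) for y in(231,234,237)]; hr=[346+np.argmax(dx[y,345:365]) for y in(231,234,237)]
print(far2,blk,hb,ht,hl,hr)
y=215; E=plane("wrist",[(np.polyval(pl,y),y),(np.polyval(pr,y),y),(np.polyval(pl,275),275),(np.polyval(pr,275),275)],6,s); print("plate edges",E,"mid",(E[0]+E[1])/2,"mid275",(E[2]+E[3])/2)
print("far",plane("wrist",[(236,far2[0]),(385,far2[1])],6,s))
print("blk",plane("wrist",[(307,np.median(blk))],46,s), plane("wrist",[(307,np.median(blk))],40,s))
print("heater base end",plane("wrist",[(281,np.median(hb)),(355,np.median(hb))],31.5,s),"top end",plane("wrist",[(278,np.median(ht)),(357,np.median(ht))],65.5,s))
```

```text
[  0.07 220.43] [ -0.04 396.42] [235 235 235 235 236 236 236 236 237 237 237 237 237 238 238 238 238 238
 239 239 239 239 239 240 240] [388 388 387 387 387 387 387 387 387 387 386 386 386 386 386 386 386 385
 385 385 385 385 385 385 385]
[np.int64(123), np.int64(121)] [np.int64(193), np.int64(194), np.int64(190), np.int64(186)] [np.int64(227), np.int64(227), np.int64(227), np.int64(227)] [np.int64(242), np.int64(242), np.int64(242), np.int64(242)] [np.int64(282), np.int64(282), np.int64(278)] [np.int64(351), np.int64(352), np.int64(353)]
plate edges [[395.85  21.74   6.  ]
 [470.71  22.79   6.  ]
 [396.46  -9.82   6.  ]
 [471.31  -8.51   6.  ]] mid [433.28  22.26   6.  ] mid275 [433.88  -9.16   6.  ]
far [[398.27  65.01   6.  ]
 [466.98  66.51   6.  ]]
blk [[433.13  38.96  46.  ]] [[432.85  38.19  40.  ]]
heater base end [[421.36  21.82  31.5 ]
 [452.92  22.28  31.5 ]] top end [[424.33  24.41  65.5 ]
 [450.85  24.82  65.5 ]]
```

jog_arm(plan=[[[0.035,-0.017,0,0,1],[0.035,-0.017,0.08,0,1],[0.035,-0.017,0.14,0,1],[0.035,-0.017,0.165,0,1],[0.035,-0.017,0.165,0,1]]])

```text
time: 8.2
position: [431.4, -4.9, 16.8]
tcp_rot: [-0.008, 0.703, 0.711, -0.008]
ft_force: [-5.2, 1.7, 12.6]
grip_width: 27.4
grasp_force: 62.1
```

jog_arm(plan=[[[0,0,0,0,1],[0,0,0,0,1]]])

```text
time: 8.4
position: [431.4, -4.9, 16.8]
tcp_rot: [-0.008, 0.703, 0.711, -0.008]
ft_force: [-3.7, 1.6, 12.1]
grip_width: 27.1
grasp_force: 62.1
```

```bash
python3 shot.py p5
```

```text
p5 8.4 [431.4  -4.9  16.8] yaw 90.6 tilt [-0.0225 -0.0008] w 27.1 f [-3.7  1.6 12.1]
```

jog_arm(plan=[[[0,0,0,0,0.4],[0,0,0,0,0.4],[0,0,0,0,0.3],[0,0,-0.05,0,0.3],[0,0,-0.25,0,0.2]]])

```text
time: 8.95
position: [430.6, -5.6, 52.3]
tcp_rot: [-0.009, 0.703, 0.711, -0.011]
ft_force: [0.9, -0.5, 0.9]
grip_width: 68.0
grasp_force: 0.0
```

jog_arm(plan=[[[0,0,-0.3,0,0],[0,0,-0.6,0,0],[0,0,-0.8,0,0],[0,0,-0.8,0,0],[0,0,-0.8,0,0]]])

```text
time: 9.45
position: [435.3, -5.1, 174.0]
tcp_rot: [-0.007, 0.703, 0.711, -0.008]
ft_force: [-0.6, 1.0, -0.9]
grip_width: 85.4
grasp_force: 0.0
```

```bash
python3 shot.py p6; python3 shot.py p6t top
```

```text
p6 9.45 [435.3  -5.1 174. ] yaw 90.59 tilt [-0.0206 -0.0011] w 85.4 f [-0.6  1.  -0.9]
p6t 9.5 [434.6  -5.1 173. ] yaw 90.59 tilt [-0.0227 -0.0015] w 85.3 f [-0.8  0.6 -0.3]
```

View pics/p6.png

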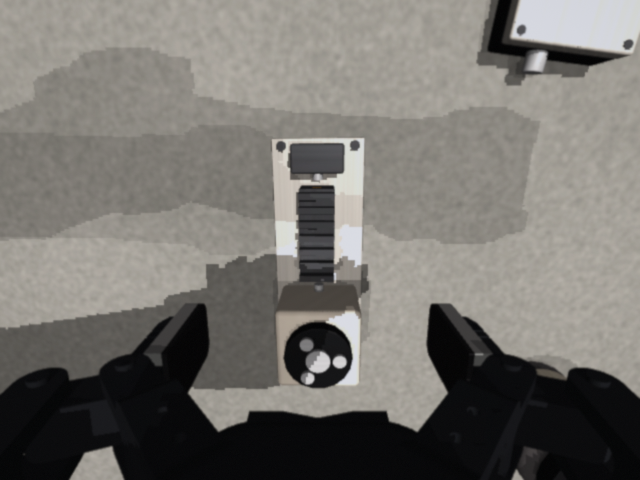

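The heater lies on the plate from row 185 to about 278, columns 298 to 335. The outlet block's face is at row 172 and the pump's face at about row 284.

Run:
```python
from cam import *
import pickle
np.set_printoptions(precision=2,suppress=True)
s=pickle.load(open("pics/p6.pkl","rb"))
g=cv2.GaussianBlur(cv2.cvtColor(cv2.imread("pics/p6.png"),cv2.COLOR_BGR2GRAY).astype(float),(3,3),.7)
for x in(305,312,325): print(x,g[165:292,x].astype(int).tolist())
for y in(200,230,260): print(y,g[y,268:370].astype(int).tolist())
W=lambda px,z:plane("wrist",[px],z,s)[0]
for nm,px,z in(("block base",(317,178),6),("block top",(317,172),46),("heater base",(317,185),6),("heater top far",(317,189),33.5),("heater near",(317,278),33.5),("near40",(317,278),40),("pump base",(300,284),6),("pump top",(300,309),79),("plate far",(319,138),6)): print(nm,W(px,z))
```

```text
305 [72, 72, 71, 71, 71, 69, 64, 58, 67, 93, 108, 110, 111, 118, 148, 190, 211, 210, 199, 169, 107, 50, 29, 35, 52, 59, 53, 42, 44, 54, 59, 60, 60, 59, 51, 40, 40, 53, 60, 60, 53, 41, 39, 50, 58, 59, 59, 58, 55, 53, 57, 60, 61, 59, 51, 37, 34, 45, 55, 58, 59, 58, 55, 53, 56, 59, 59, 56, 46, 35, 37, 53, 67, 72, 72, 72, 75, 79, 81, 78, 70, 55, 38, 32, 47, 67, 78, 80, 79, 78, 77, 79, 80, 76, 61, 39, 30, 42, 62, 69, 63, 53, 47, 45, 45, 44, 40, 32, 23, 19, 24, 33, 40, 43, 43, 46, 55, 70, 78, 77, 72, 68, 67, 67, 67, 67, 67]
312 [73, 73, 73, 72, 71, 70, 64, 54, 54, 67, 78, 83, 90, 98, 106, 120, 151, 187, 196, 169, 108, 54, 37, 41, 53, 59, 52, 44, 49, 62, 68, 68, 64, 60, 52, 39, 39, 51, 58, 58, 52, 41, 39, 51, 58, 60, 60, 59, 56, 53, 56, 59, 59, 58, 50, 37, 34, 45, 55, 58, 59, 59, 55, 46, 44, 55, 61, 57, 46, 35, 37, 54, 67, 72, 73, 73, 74, 77, 79, 77, 70, 57, 39, 33, 47, 68, 78, 79, 79, 77, 76, 77, 79, 75, 61, 39, 30, 43, 65, 77, 79, 80, 78, 70, 56, 46, 40, 32, 22, 19, 23, 33, 41, 44, 44, 46, 57, 73, 81, 79, 74, 69, 68, 67, 67, 67, 68]
325 [74, 74, 74, 73, 73, 70, 64, 59, 70, 93, 106, 109, 1
[... 1500 characters left out ...]
2, 142, 141, 142, 144, 145, 146, 147, 146, 145, 141, 133, 127, 123, 117, 103, 76, 51, 43, 42, 40, 39, 39, 39, 39, 39, 39, 39, 40, 39, 39, 39, 39, 39, 38, 37, 38, 38, 38, 38, 38, 37, 38, 38, 38, 38, 38, 39, 40, 52, 96, 160, 198, 208, 205, 185, 144, 120, 123, 131, 136, 140, 142, 144, 151, 163, 169, 169, 168, 169, 172, 185, 206, 217, 219, 219, 217, 210, 192, 173, 165, 163, 163, 163, 163, 163, 163]
block base [432.28  33.7    6.  ]
block top [433.09  41.7   46.  ]
heater base [432.34  27.91   6.  ]
heater top far [432.96  27.94  33.5 ]
heater near [433.71 -44.63  33.5 ]
near40 [433.83 -42.16  40.  ]
pump base [417.9  -61.11   6.  ]
pump top [422.82 -50.89  79.  ]
plate far [433.56  65.69   6.  ]
```

Run:
```python
import cv2
a=cv2.resize(cv2.imread("pics/p6.png")[130:320,260:380],None,fx=3,fy=3,interpolation=cv2.INTER_CUBIC)
cv2.imwrite("pics/p6c.png",a)
```

```text
(no output)
```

View pics/p6c.png

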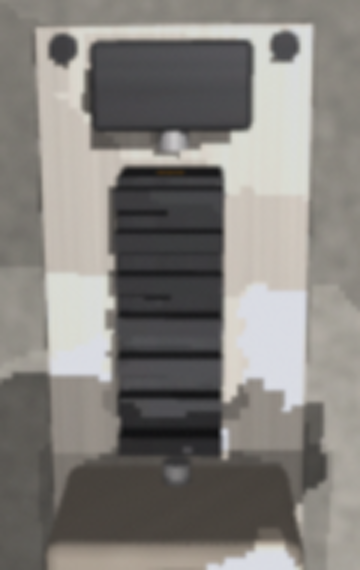

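The crop shows the heater centred between the outlet block and the pump face (gap about 12 mm each) and straight, within about 1.3 mm of the plate's middle line. That is good, so on to the chamber.

jog_arm(plan=[[[-1,0,0,0,0],[-1,0,0,0,0],[-1,0,0,0,0]]])

```text
time: 9.85
position: [435.6, -156.5, 172.3]
tcp_rot: [-0.008, 0.703, 0.711, -0.009]
ft_force: [1.4, 0.1, 0.4]
grip_width: 85.3
grasp_force: 0.0
```

jog_arm(plan=[[[-1,0,0,0,0],[-1,0,0,0,0],[-1,0,0,0,0]]])

```text
time: 10.15
position: [437.1, -306.8, 172.2]
tcp_rot: [-0.009, 0.703, 0.711, -0.009]
ft_force: [1.3, 0.6, 1.4]
grip_width: 85.8
grasp_force: 0.0
```

jog_arm(plan=[[[-0.49,0,0.2,0,0],[-0.49,0,0.2,0,0],[-0.49,0,0.2,0,0],[-0.49,0,0.2,0,0]]])

```text
time: 10.55
position: [436.9, -378.4, 141.9]
tcp_rot: [-0.009, 0.704, 0.71, -0.009]
ft_force: [-0.4, -0.4, 1.1]
grip_width: 85.3
grasp_force: 0.0
```

```bash
python3 shot.py c1
```

```text
c1 10.55 [ 436.9 -378.4  141.9] yaw 90.49 tilt [-0.026   0.0001] w 85.3 f [-0.4 -0.4  1.1]
```

View pics/c1.png

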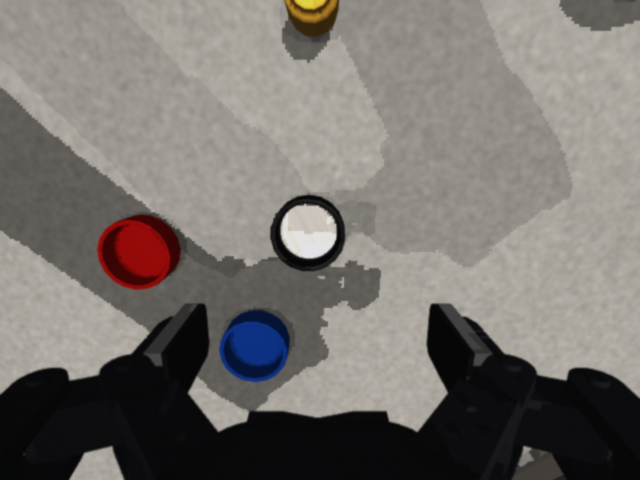

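The black chamber is at (308,232), with blue (255,345), red (138,252) and the objective (312,10) well clear of it.

Run:
```python
from cam import *
import pickle
np.set_printoptions(precision=3,suppress=True)
s=pickle.load(open("pics/c1.pkl","rb")); s1=pickle.load(open("pics/h1.pkl","rb"))
im=cv2.imread("pics/c1.png"); hsv=cv2.cvtColor(im,cv2.COLOR_BGR2HSV)
m=np.zeros(im.shape[:2],np.uint8); m[185:280,260:360]=(im[185:280,260:360].max(2)<70)
k=max(cv2.findContours(m,0,1)[0],key=cv2.contourArea); bb=cv2.boundingRect(k); print(bb,cv2.fitEllipse(k))
cx=bb[0]+bb[2]/2-.5; bot=bb[1]+bb[3]-.5
P=plane("wrist",[(bb[0]-.5,236),(bb[0]+bb[2]-.5,236),(cx,bot),(cx,bb[1]-.5)],22,s); print(P,"dia",P[1,0]-P[0,0])
top=bb[1]-.5; B=plane("wrist",[(cx,top)],0,s)[0]; print("base far",B)
c=np.array([(P[0,0]+P[1,0])/2,P[2,1]+28,22]); print("centre",c,"from base",B[1]-28)
f=cv2.findContours(((im.min(2)>140)&(cv2.dilate(m,np.ones((3,3)))==0)).astype(np.uint8)[195:270,275:342].copy(),0,1)[0]; k2=max(f,key=cv2.contourArea); e=cv2.fitEllipse(k2); e0=(e[0][0]+275,e[0][1]+195); print("floor ellipse",e0,e[1],plane("wrist",[e0],3,s),plane("wrist",[e0],22,s))
# height: bottom ray from h1 chamber centre
print(cross(ray("wrist",[e0],s),ray("wrist",[(354.6,335.1)],s1)))
n=manip.sense(); print(n["time"],n["position"],rel(n,[c[0],c[1],60]),rel(n,[c[0],c[1],3]))
```

```text
(271, 195, 74, 77) ((307.6744079589844, 233.13345336914062), (73.1673583984375, 76.00914764404297), 9.315417289733887)
[[ 400.448 -377.668   22.   ]
 [ 454.958 -376.808   22.   ]
 [ 427.825 -404.913   22.   ]
 [ 427.725 -346.709   22.   ]] dia 54.510628062409126
base far [ 426.568 -349.709    0.   ]
centre [ 427.703 -376.913   22.   ] from base -377.70867531585856
floor ellipse (308.06925201416016, 230.98928451538086) (51.41661071777344, 54.774696350097656) [[ 427.223 -377.969    3.   ]] [[ 428.188 -373.443   22.   ]]
(array([ 426.93 , -376.818,   12.782]), np.float64(2.76935229323556))
10.6 [ 437.774 -377.584  142.636] [ 0.005 -0.054  0.552] [ 0.005 -0.044  0.932]
```

jog_arm(plan=[[[0,-0.045,0.2,0,0],[0,-0.045,0.5,0,0],[0,-0.045,0.8,0,0],[0,-0.045,0.92,0,0],[0,-0.045,0.92,0,0]]])

```text
time: 11.1
position: [427.5, -375.8, 3.6]
tcp_rot: [-0.01, 0.703, 0.711, -0.009]
ft_force: [0.2, -0.4, 0.6]
grip_width: 85.7
grasp_force: 0.0
```

jog_arm(plan=[[[0,0,0,0,0],[0,0,0,0,1],[0,0,0,0,1],[0,0,0,0,1],[0,0,0,0,1]]], force=40)

```text
time: 11.6
position: [429.4, -379.4, 8.2]
tcp_rot: [-0.006, 0.703, 0.711, -0.008]
ft_force: [-1.2, 1.8, 12.3]
grip_width: 53.9
grasp_force: 40.1
```

```bash
python3 shot.py c2
```

```text
c2 11.6 [ 429.4 -379.4    8.2] yaw 90.61 tilt [-0.0198 -0.0026] w 53.9 f [-1.2  1.8 12.3]
```

jog_arm(plan=[[[0,0,-0.2,0,1],[0,0,-0.5,0,1],[0,0,-0.8,0,1],[0,0,-1,0,1]]])

```text
time: 12.05
position: [432.4, -379.6, 160.0]
tcp_rot: [-0.005, 0.704, 0.711, -0.008]
ft_force: [1.6, -0.9, -0.6]
grip_width: 54.3
grasp_force: 43.0
```

jog_arm(plan=[[[1,0.38,0,0,1],[1,0.38,0,0,1],[1,0.38,0,0,1],[1,0.38,0,0,1]]])

```text
time: 12.45
position: [489.8, -221.5, 155.0]
tcp_rot: [-0.008, 0.701, 0.713, -0.007]
ft_force: [-0.1, 0.5, -1.5]
grip_width: 54.0
grasp_force: 43.0
```

jog_arm(plan=[[[1,0.38,0,0,1],[1,0.38,0,0,1],[1,0.38,0,0,1],[1,0.38,0,0,1]]])

```text
time: 12.85
position: [544.6, -70.7, 153.4]
tcp_rot: [-0.008, 0.701, 0.714, -0.007]
ft_force: [0.1, 0.7, -1.3]
grip_width: 54.2
grasp_force: 43.0
```

jog_arm(plan=[[[1,0.38,0,0,1],[1,0.38,0,0,1],[1,0.38,0,0,1],[1,0.38,0,0,1],[1,0.38,0,0,1]]])

```text
time: 13.35
position: [598.4, 75.2, 151.5]
tcp_rot: [-0.007, 0.702, 0.712, -0.008]
ft_force: [0.1, -1.0, -0.8]
grip_width: 54.3
grasp_force: 43.0
```

```bash
python3 shot.py s1
```

```text
s1 13.35 [598.4  75.2 151.5] yaw 90.83 tilt [-0.0221 -0.0014] w 54.3 f [ 0.1 -1.  -0.8]
```

View pics/s1.png

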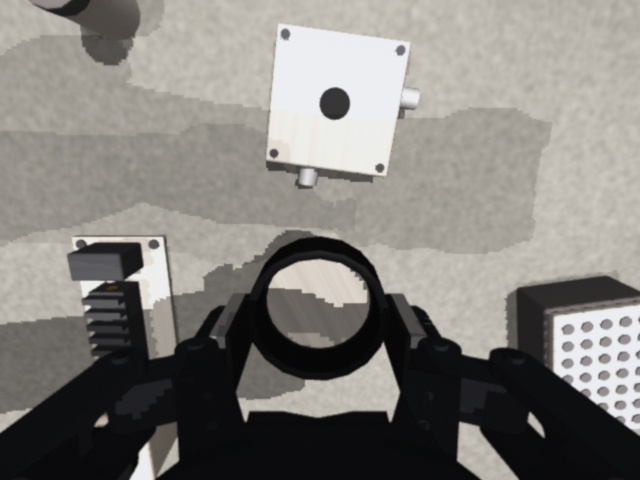

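The stage top has corners at (278,24), (410,42), (386,177) and (267,160), with its dot at (335,103). The held chamber's floor is at about (318,303).

```bash
cat > held.py <<'E'
from cam import *
import pickle,sys
np.set_printoptions(precision=2,suppress=True)
n=sys.argv[1]; s=pickle.load(open(f"pics/{n}.pkl","rb")); im=cv2.imread(f"pics/{n}.png"); g=cv2.cvtColor(im,cv2.COLOR_BGR2GRAY)
for x in(300,317,335): print("col",x,g[228:262,x].tolist(),"|",g[335:400,x].tolist())
for y in(290,300,310): print("row",y,g[y,236:275].tolist(),"|",g[y,362:400].tolist())
m=np.zeros_like(g); m[245:370,255:380]=g[245:370,255:380]>80
k=max(cv2.findContours(m,0,1)[0],key=cv2.contourArea); print(cv2.boundingRect(k),cv2.fitEllipse(cv2.convexHull(k)))
E
python3 held.py s1
python3 - <<'E'
from cam import *
import pickle
np.set_printoptions(precision=2,suppress=True)
s=pickle.load(open("pics/s1.pkl","rb")); g=cv2.cvtColor(cv2.imread("pics/s1.png"),cv2.COLOR_BGR2GRAY)
m=np.zeros_like(g); m[75:130,310:360]=g[75:130,310:360]<110
k=max(cv2.findContours(m,0,1)[0],key=cv2.contourArea); e=cv2.fitEllipse(k); print("dot",e, plane("wrist",[e[0]],40,s))
C=plane("wrist",[(278,24),(410,42),(386,177),(267,160)],40,s); print(C,C.mean(0),np.linalg.norm(C-np.roll(C,1,0),axis=1))
t=cv2.cvtColor(cv2.imread("pics/top0.png"),cv2.COLOR_BGR2GRAY); q=np.zeros_like(t); q[203:218,231:247]=t[203:218,231:247]<80
M=cv2.moments(q,True); p=(M["m10"]/M["m00"],M["m01"]/M["m00"]); print(p,cross(ray("wrist",[e[0]],s),ray("top",[p])))
E
```

```text
col 300 [171, 164, 121, 98, 96, 95, 96, 95, 94, 88, 57, 23, 9, 8, 9, 8, 7, 7, 10, 8, 8, 9, 8, 9, 18, 29, 33, 32, 29, 26, 22, 21, 51, 129] | [133, 133, 134, 133, 135, 135, 136, 136, 129, 100, 49, 15, 9, 6, 7, 6, 6, 7, 8, 7, 6, 7, 8, 6, 6, 6, 8, 6, 8, 6, 6, 7, 8, 7, 6, 11, 14, 16, 16, 16, 14, 14, 31, 69, 99, 108, 110, 110, 110, 111, 112, 110, 110, 112, 125, 143, 173, 187, 187, 187, 188, 188, 186, 184, 184]
col 317 [161, 166, 169, 172, 175, 177, 172, 149, 83, 27, 10, 9, 10, 9, 9, 9, 9, 10, 10, 9, 10, 12, 21, 35, 37, 33, 31, 27, 22, 22, 52, 128, 193, 208] | [141, 140, 141, 141, 142, 143, 143, 143, 143, 142, 141, 135, 104, 50, 15, 7, 7, 7, 7, 6, 5, 6, 7, 6, 6, 7, 7, 7, 6, 7, 6, 7, 7, 6, 7, 7, 6, 10, 15, 16, 16, 14, 14, 17, 61, 136, 180, 192, 191, 189, 187, 187, 188, 186, 184, 183, 183, 184, 186, 187, 186, 183, 182, 182, 183]
col 335 [159, 163, 163, 164, 168, 182, 188, 193, 194, 187, 150, 71, 18, 11, 8, 10, 8, 10, 10, 8, 9, 8, 9, 9, 11, 24, 36, 37, 35, 30, 26, 23, 23, 67] | [97, 96, 96, 96, 96, 96, 96, 96, 96, 85, 51, 24, 14, 10, 9, 6, 6, 6, 7, 6, 6, 8, 8, 7, 7, 7, 6, 7, 7, 7, 7, 5, 7, 7, 
[... 890 characters left out ...]
 8, 5, 6, 5, 5, 6, 4, 5, 7, 8, 9, 26, 62, 92, 100, 103, 103, 103, 102] | [102, 101, 101, 100, 101, 95, 72, 33, 13, 9, 7, 5, 5, 6, 4, 3, 5, 10, 16, 17, 13, 11, 10, 11, 9, 9, 9, 8, 8, 7, 8, 9, 10, 11, 12, 20, 42, 66]
(267, 259, 102, 89) ((317.7282409667969, 301.9721984863281), (89.02161407470703, 102.72394561767578), 93.13536834716797)
dot ((334.35357666015625, 103.10272979736328), (28.619503021240234, 30.606462478637695), 5.594001770019531) [[606.75 167.13  40.  ]]
[[570.95 212.05  40.  ]
 [652.37 202.91  40.  ]
 [643.04 120.66  40.  ]
 [562.32 130.62  40.  ]] [607.17 166.56  40.  ] [81.89 81.93 82.77 81.33]
(238.34375, 210.0) (array([606.8 , 167.46,  36.82]), np.float64(0.05791402659072476))
```

```bash
python3 -c "
from cam import *
s=manip.sense();print(s['time'],s['position'].round(2),rel(s,[606.3,164.5,100]).round(4),rel(s,[606.3,164.5,58]).round(4))"
```

```text
13.4 [597.97  72.47 151.65] [0.6137 0.0701 0.3414] [0.6143 0.0764 0.6214]
```

jog_arm(plan=[[[0.3,0.07,0,0,1],[0.614,0.07,0,0,1],[0.614,0.073,0.25,0,1],[0.614,0.076,0.5,0,1],[0.614,0.076,0.58,0,1]]])

```text
time: 13.9
position: [604.3, 161.6, 61.1]
tcp_rot: [-0.008, 0.704, 0.71, -0.011]
ft_force: [-0.1, -0.6, -1.0]
grip_width: 54.1
grasp_force: 43.0
```

jog_arm(plan=[[[0,0,0,0,1],[0,0,0,0,1],[0,0,0,0,1]]])

```text
time: 14.2
position: [608.1, 164.4, 66.3]
tcp_rot: [-0.007, 0.704, 0.71, -0.007]
ft_force: [0.4, 0.5, -0.6]
grip_width: 54.1
grasp_force: 43.0
```

```bash
python3 shot.py s2
python3 - <<'E'
from cam import *
import pickle
s=pickle.load(open("pics/s2.pkl","rb"))
m=manip.sense(); print(m["position"].round(2), rel(m,[606.3,164.5,52]).round(4)); T=tool(s)
print("pred stage corners", project("wrist",[[570.95,212.05,40],[652.4,202.9,40],[643,120.7,40],[562.3,130.6,40]],s).round(1))
g=cv2.cvtColor(cv2.imread("pics/s2.png"),cv2.COLOR_BGR2GRAY)
r=np.argmax(g[:,300:340:10].astype(int)>225,0); print("bright start rows",r)
for y in(130,160,190): b=np.where(g[y]>215)[0]; print(y,b.min() if len(b) else None,b.max() if len(b) else None)
for x in(280,300,320,340,360): c=g[:,x].astype(int); d=np.diff(c[60:260]); print(x,60+np.argmax(d),d.max(),60+np.argmin(d),d.min())
E
```

```text
s2 14.2 [608.1 164.4  66.3] yaw 90.51 tilt [-0.0194 -0.0008] w 54.1 f [ 0.4  0.5 -0.6]
[607.94 164.65  66.17] [-0.0009 -0.0091  0.0947]
pred stage corners [[235.4 186.5]
 [412.5 208.6]
 [382.  364.4]
 [226.8 344.6]]
bright start rows [  0 197 199 200]
130 None None
160 None None
190 None None
280 189 41 242 -58
300 191 45 182 -68
320 258 77 235 -89
340 196 43 239 -82
360 199 47 250 -73
```

jog_arm(plan=[[[0.003,-0.009,0.03,0,1],[0.003,-0.009,0.06,0,1],[0.003,-0.009,0.075,0,1],[0.003,-0.009,0.085,0,1],[0.003,-0.009,0.085,0,1]]])

```text
time: 14.75
position: [604.8, 165.4, 51.1]
tcp_rot: [-0.007, 0.703, 0.711, -0.009]
ft_force: [0.2, -0.1, -0.8]
grip_width: 54.1
grasp_force: 43.0
```

jog_arm(plan=[[[0,0,0,0,1],[0,0,0,0,1],[0,0,0,0,1]]])

```text
time: 15.05
position: [605.1, 165.4, 51.5]
tcp_rot: [-0.007, 0.703, 0.711, -0.008]
ft_force: [-0.2, 0.5, -1.4]
grip_width: 54.0
grasp_force: 43.0
```

jog_arm(plan=[[[0,0.007,0.007,0,1],[0,0.007,0.014,0,1],[0,0.007,0.014,0,1],[0,0.007,0.014,0,1]]])

```text
time: 15.45
position: [605.9, 165.4, 49.2]
tcp_rot: [-0.007, 0.703, 0.711, -0.009]
ft_force: [0.7, -0.3, -0.8]
grip_width: 54.0
grasp_force: 43.0
```

jog_arm(plan=[[[0,0,0.008,0,1],[0,0,0.015,0,1],[0,0,0.015,0,1],[0,0,0.015,0,1]]])

```text
time: 15.85
position: [606.1, 165.4, 48.3]
tcp_rot: [-0.007, 0.703, 0.711, -0.008]
ft_force: [-4.2, 0.0, 9.5]
grip_width: 54.3
grasp_force: 43.9
```

jog_arm(plan=[[[0,0,0,0,0.2],[0,0,0,0,0.1],[0,0,0,0,0],[0,0,-0.1,0,0],[0,0,-0.3,0,0]]])

```text
time: 16.35
position: [605.3, 165.1, 91.0]
tcp_rot: [-0.008, 0.703, 0.711, -0.011]
ft_force: [-0.0, 1.0, 0.8]
grip_width: 85.7
grasp_force: 0.0
```

jog_arm(plan=[[[0,0,-0.3,0,0],[0,0,-0.55,0,0],[0,0,-0.55,0,0],[0,0,-0.55,0,0]]])

```text
time: 16.75
position: [609.4, 165.8, 176.4]
tcp_rot: [-0.007, 0.703, 0.711, -0.007]
ft_force: [0.5, -0.6, -1.2]
grip_width: 85.6
grasp_force: 0.0
```

```bash
python3 shot.py s3
python3 - <<'E'
from cam import *
import pickle
np.set_printoptions(precision=2,suppress=True)
s=pickle.load(open("pics/s3.pkl","rb"));im=cv2.imread("pics/s3.png"); g=cv2.cvtColor(im,cv2.COLOR_BGR2GRAY)
print("pred chamber ctr top",project("wrist",[[606.9,167.5,62],[606.9,167.5,40],[634.9,167.5,62],[578.9,167.5,62],[606.9,195.5,62],[606.9,139.5,62]],s))
p=project("wrist",[[606.9,167.5,62]],s)[0].astype(int); print(p)
print("pred corners",project("wrist",[[570.95,212.05,40],[652.4,202.9,40],[643,120.7,40],[562.3,130.6,40]],s))
print("col",g[p[1]-80:p[1]+80:2,p[0]].tolist()); print("row",g[p[1],p[0]-80:p[0]+80:2].tolist())
E
```

```text
s3 16.75 [609.4 165.8 176.4] yaw 90.58 tilt [-0.0198 -0.0004] w 85.6 f [ 0.5 -0.6 -1.2]
pred chamber ctr top [[315.39 237.2 ]
 [316.12 230.19]
 [354.31 237.8 ]
 [276.61 236.61]
 [315.75 198.44]
 [315.05 273.81]]
[315 237]
pred corners [[268.57 171.36]
 [377.24 185.11]
 [360.09 287.09]
 [260.44 273.89]]
col [139, 137, 135, 135, 135, 136, 138, 111, 19, 87, 191, 213, 213, 213, 212, 211, 211, 211, 198, 117, 10, 16, 32, 26, 164, 185, 187, 187, 186, 187, 187, 187, 187, 185, 184, 182, 180, 178, 178, 184, 187, 185, 187, 185, 200, 204, 204, 206, 208, 207, 206, 185, 26, 7, 7, 5, 29, 25, 99, 138, 139, 135, 95, 89, 93, 93, 91, 91, 89, 88, 86, 84, 86, 87, 102, 142, 153, 156, 153, 151]
row [117, 117, 118, 121, 124, 123, 122, 121, 122, 123, 122, 122, 121, 118, 159, 183, 182, 184, 181, 179, 183, 165, 28, 18, 11, 5, 18, 153, 188, 185, 179, 178, 175, 177, 186, 188, 188, 185, 189, 202, 187, 177, 178, 182, 186, 185, 185, 183, 180, 182, 187, 188, 182, 188, 186, 90, 6, 7, 15, 24, 187, 206, 204, 205, 208, 189, 177, 129, 143, 141, 137, 136, 135, 133, 132, 131, 134, 136, 134, 133]
```

View pics/s3.png

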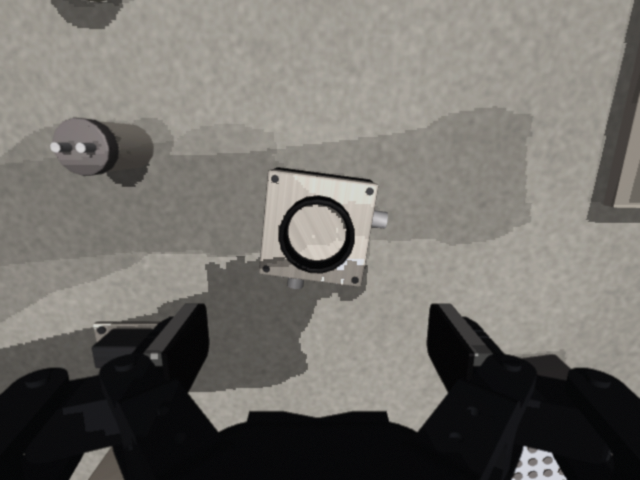

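The chamber sits centred on the stage: rim columns 278 to 353 and rows 199 to 273, with stage corners near (271,171), (377,184), (362,286) and (262,274). The trap cap is at (88,147). Next is the cover.

jog_arm(plan=[[[0.75,-0.14,0,0,0],[0.75,-0.14,0,0,0],[0.75,-0.14,0,0,0]]])

```text
time: 17.1
position: [583.2, 284.9, 172.8]
tcp_rot: [-0.009, 0.701, 0.713, -0.009]
ft_force: [-0.2, 0.5, 0.2]
grip_width: 85.3
grasp_force: 0.0
```

jog_arm(plan=[[[0.74,-0.14,0.3,0,0],[0.74,-0.14,0.3,0,0],[0.74,-0.14,0.3,0,0],[0.74,-0.14,0.3,0,0],[0.74,-0.14,0.3,0,0]]])

```text
time: 17.6
position: [563.2, 387.5, 128.9]
tcp_rot: [-0.007, 0.703, 0.711, -0.01]
ft_force: [0.3, -1.2, -0.6]
grip_width: 85.6
grasp_force: 0.0
```

```bash
python3 shot.py v1
cat > cov.py <<'E'
from cam import *
import pickle,sys
np.set_printoptions(precision=2,suppress=True)
n=sys.argv[1]; zb=float(sys.argv[2]); s=pickle.load(open(f"pics/{n}.pkl","rb")); im=cv2.imread(f"pics/{n}.png"); g=cv2.cvtColor(im,cv2.COLOR_BGR2GRAY)
m=(g>215).astype(np.uint8); m=cv2.morphologyEx(m,cv2.MORPH_OPEN,np.ones((5,5)))
for k in sorted(cv2.findContours(m,0,1)[0],key=cv2.contourArea)[::-1][:4]:
    if len(k)<20: continue
    h=cv2.convexHull(k); e=cv2.fitEllipse(h); print(cv2.contourArea(k),cv2.boundingRect(k),np.round(e[0],1),np.round(e[1],1),"disc",plane("wrist",[e[0]],zb+5,s))
E
python3 cov.py v1 0
```

```text
v1 17.6 [563.2 387.5 128.9] yaw 90.61 tilt [-0.0236 -0.0043] w 85.6 f [ 0.3 -1.2 -0.6]
```

Run:
```python
from cam import *
import pickle
np.set_printoptions(precision=2,suppress=True)
s=pickle.load(open("pics/v1.pkl","rb")); g=cv2.cvtColor(cv2.imread("pics/v1.png"),cv2.COLOR_BGR2GRAY)
print(project("wrist",[[567.6,389,5],[567.6,389,29]],s)); p=project("wrist",[[567.6,389,5]],s)[0].astype(int)
print("row",g[p[1],p[0]-80:p[0]+80:2].tolist()); print("col",g[p[1]-80:p[1]+80:2,p[0]].tolist()); print(g.max())
```

```text
[[325.58 233.88]
 [325.47 242.43]]
row [142, 147, 147, 147, 147, 145, 148, 148, 149, 149, 145, 139, 141, 139, 127, 127, 126, 123, 121, 119, 117, 163, 212, 213, 213, 212, 212, 212, 212, 212, 213, 212, 212, 212, 212, 212, 212, 190, 75, 53, 59, 62, 64, 66, 71, 127, 205, 214, 214, 212, 212, 213, 212, 213, 212, 213, 213, 213, 212, 213, 213, 211, 142, 123, 121, 120, 130, 134, 136, 133, 132, 134, 135, 134, 134, 132, 133, 138, 142, 141]
col [148, 150, 153, 154, 152, 154, 155, 155, 151, 147, 150, 153, 153, 155, 157, 159, 162, 159, 156, 154, 154, 154, 135, 191, 214, 213, 212, 212, 213, 213, 212, 212, 212, 212, 212, 212, 212, 213, 199, 80, 59, 60, 87, 165, 165, 164, 162, 161, 162, 161, 161, 162, 176, 206, 214, 213, 214, 213, 155, 129, 129, 128, 110, 83, 68, 68, 67, 65, 65, 66, 68, 68, 67, 66, 65, 66, 67, 67, 66, 80]
214
```

View pics/v1.png

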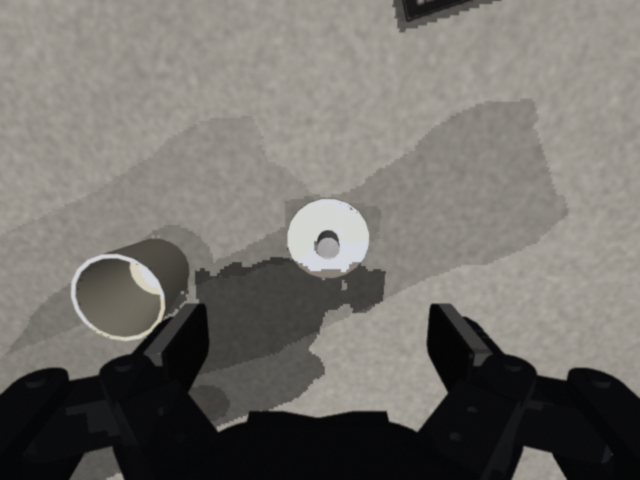

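The white cover is at (328,237) with its knob top at (328,247). The cup is clear at (118,297).

Run:
```python
from cam import *
import pickle
np.set_printoptions(precision=3,suppress=True)
s=pickle.load(open("pics/v1.pkl","rb")); g=cv2.cvtColor(cv2.imread("pics/v1.png"),cv2.COLOR_BGR2GRAY)
m=np.zeros_like(g); m[190:275,275:380]=g[190:275,275:380]>185
k=max(cv2.findContours(m,0,1)[0],key=cv2.contourArea); e=cv2.fitEllipse(cv2.convexHull(k)); print(e)
D=plane("wrist",[e[0]],5,s)[0]; a=plane("wrist",[(e[0][0]-e[1][1]/2,e[0][1]),(e[0][0]+e[1][1]/2,e[0][1])],5,s); print("disc",D,"dia",np.linalg.norm(a[0]-a[1]))
kn=np.zeros_like(g); kn[232:262,312:346]=(g[232:262,312:346]>100)&(g[232:262,312:346]<185)
k=max(cv2.findContours(kn,0,1)[0],key=cv2.contourArea); f=cv2.fitEllipse(k); print(f,plane("wrist",[f[0]],29,s))
n=manip.sense(); print(n["position"]); c=(D+plane("wrist",[f[0]],29,s)[0])/2; print(c,rel(n,[c[0],c[1],60]),rel(n,[c[0],c[1],12]))
# height of the knob top from scene + wrist
print(cross(ray("wrist",[f[0]],s),ray("top",[(158,228)])))
```

```text
((327.7440490722656, 237.01101684570312), (75.38941192626953, 81.44172668457031), 90.50061798095703)
disc [569.256 386.62    5.   ] dia 60.763069106622126
((326.9156494140625, 245.2991485595703), (24.765670776367188, 26.12627601623535), 22.43890953063965) [[568.623 386.985  29.   ]]
[564.12  386.602 129.686]
[568.94  386.802  17.   ] [0.003 0.043 0.464] [0.004 0.05  0.784]
(array([566.777, 381.959,   9.164]), np.float64(4.07221442973201))
```

jog_arm(plan=[[[0.003,0.05,0.3,0,0],[0.003,0.05,0.55,0,0],[0.003,0.05,0.7,0,0],[0.003,0.05,0.76,0,0],[0.003,0.05,0.785,0,0]]])

```text
time: 18.15
position: [569.2, 387.2, 12.1]
tcp_rot: [-0.007, 0.704, 0.71, -0.009]
ft_force: [0.0, -0.5, 0.0]
grip_width: 85.3
grasp_force: 0.0
```

jog_arm(plan=[[[0,0,0,0,0],[0,0,0,0,1],[0,0,0,0,1],[0,0,0,0,1],[0,0,0,0,1]]], force=40)

```text
time: 18.65
position: [568.5, 389.2, 12.8]
tcp_rot: [-0.007, 0.703, 0.711, -0.008]
ft_force: [-0.5, -0.7, -0.1]
grip_width: 28.0
grasp_force: 0.0
```

jog_arm(plan=[[[0,0,0,0,1],[0,0,0,0,1],[0,0,0,0,1]]])

```text
time: 18.95
position: [568.5, 389.2, 12.7]
tcp_rot: [-0.007, 0.703, 0.711, -0.008]
ft_force: [-0.6, -0.2, 5.5]
grip_width: 14.4
grasp_force: 39.2
```

jog_arm(plan=[[[0,0,-0.15,0,1],[0,0,-0.4,0,1],[0,0,-0.7,0,1],[0,0,-0.85,0,1]]])

```text
time: 19.35
position: [572.6, 389.7, 143.4]
tcp_rot: [-0.007, 0.704, 0.711, -0.006]
ft_force: [-0.1, 0.2, 0.8]
grip_width: 13.8
grasp_force: 39.2
```

jog_arm(plan=[[[-0.73,0.117,0,0,1],[-0.73,0.117,0,0,1],[-0.73,0.117,0,0,1]]])

```text
time: 19.65
position: [591.8, 271.7, 139.9]
tcp_rot: [-0.005, 0.706, 0.708, -0.009]
ft_force: [0.2, -0.9, -0.6]
grip_width: 14.0
grasp_force: 39.2
```

jog_arm(plan=[[[-0.73,0.117,0,0,1],[-0.73,0.117,0,0,1],[-0.73,0.117,0,0,1],[-0.73,0.117,0,0,1],[-0.73,0.117,0,0,1]]])

```text
time: 20.15
position: [608.3, 171.7, 139.0]
tcp_rot: [-0.008, 0.703, 0.711, -0.008]
ft_force: [-0.9, 0.9, -0.5]
grip_width: 14.4
grasp_force: 39.2
```

```bash
python3 shot.py v2
python3 - <<'E'
from cam import *
import pickle
np.set_printoptions(precision=2,suppress=True)
s=pickle.load(open("pics/v2.pkl","rb")); g=cv2.cvtColor(cv2.imread("pics/v2.png"),cv2.COLOR_BGR2GRAY)
T=tool(s); th=np.linspace(0,2*np.pi,8,endpoint=False)
w=lambda p:(T@np.r_[p,1])[:3]
print("pred disc top rim (x off -2.4)",project("wrist",[w([-2.4+31*np.cos(t),31*np.sin(t),7.7]) for t in th],s))
print("pred chamber rim far/near",project("wrist",[[607.1,195.4,62],[607.1,139.4,62]],s))
for x in(290,300,317,330,345): print(x,g[150:300,x].tolist()[::2])
for y in(260,275): print(y,g[y,230:400:2].tolist())
E
```

```text
v2 20.15 [608.3 171.7 139. ] yaw 90.6 tilt [-0.023  -0.0009] w 14.4 f [-0.9  0.9 -0.5]
pred disc top rim (x off -2.4) [[314.19 238.19]
 [365.42 258.75]
 [384.12 305.81]
 [362.05 349.58]
 [314.44 366.8 ]
 [266.78 349.51]
 [244.54 305.72]
 [263.04 258.69]]
pred chamber rim far/near [[316.68 217.26]
 [315.78 302.32]]
290 [150, 148, 148, 149, 149, 146, 146, 147, 149, 150, 149, 143, 140, 136, 133, 67, 9, 55, 119, 186, 200, 200, 200, 201, 203, 203, 203, 205, 205, 205, 206, 206, 205, 206, 206, 202, 132, 22, 12, 22, 23, 18, 43, 112, 90, 88, 85, 85, 88, 138, 222, 227, 227, 227, 227, 227, 227, 227, 227, 227, 227, 227, 227, 227, 227, 227, 227, 213, 118, 111, 66, 51, 50, 50, 50]
300 [149, 150, 149, 149, 150, 151, 151, 152, 152, 151, 154, 155, 154, 154, 151, 129, 41, 13, 73, 155, 198, 205, 205, 204, 204, 205, 204, 204, 204, 204, 204, 203, 200, 95, 8, 10, 24, 25, 28, 164, 196, 198, 126, 91, 91, 91, 91, 102, 201, 227, 227, 227, 227, 228, 227, 227, 227, 227, 228, 228, 227, 227, 227, 227, 227, 227, 227, 227, 227, 210, 66, 49, 46, 36, 35]
317 [154, 153, 150, 148, 149, 149, 149, 150, 150, 150, 150, 148
[... 1179 characters left out ...]
7, 227, 227, 227, 227, 227, 227, 227, 227, 227, 227, 227, 227, 227, 227, 227, 227, 227, 227, 227, 228, 227, 227, 227, 227, 227, 227, 227, 227, 227, 228, 227, 227, 228, 227, 216, 219, 228, 227, 194, 142, 186, 221, 215, 212, 180, 162, 172, 170, 168, 171, 174, 173, 171, 171, 173, 174]
275 [97, 97, 98, 98, 100, 98, 95, 93, 94, 99, 101, 98, 83, 89, 140, 222, 227, 227, 227, 227, 227, 227, 227, 227, 227, 227, 227, 227, 227, 227, 227, 227, 227, 227, 227, 227, 228, 227, 227, 227, 227, 227, 227, 227, 227, 227, 227, 227, 227, 227, 227, 227, 227, 227, 227, 227, 227, 227, 227, 227, 227, 227, 227, 227, 228, 227, 227, 227, 227, 227, 227, 227, 227, 219, 148, 161, 168, 166, 169, 170, 172, 176, 178, 172, 164]
```

```bash
python3 -c "
from cam import *
s=manip.sense();print(s['time'],s['position'].round(2),rel(s,[606.2,170.9,80]).round(4))"
```

```text
20.2 [608.07 172.59 138.94] [-0.0109 -0.0035  0.3931]
```

jog_arm(plan=[[[-0.01,-0.004,0.15,0,1],[-0.01,-0.004,0.3,0,1],[-0.01,-0.004,0.37,0,1],[-0.01,-0.004,0.37,0,1],[-0.01,-0.004,0.37,0,1]]])

```text
time: 20.7
position: [606.9, 169.9, 84.2]
tcp_rot: [-0.007, 0.703, 0.711, -0.008]
ft_force: [-0.1, 0.4, 0.3]
grip_width: 14.1
grasp_force: 39.2
```

jog_arm(plan=[[[0,0,0,0,1],[0,0,0,0,1]]])

```text
time: 20.9
position: [607.3, 169.2, 84.8]
tcp_rot: [-0.007, 0.703, 0.711, -0.008]
ft_force: [-0.1, -0.6, -0.5]
grip_width: 14.0
grasp_force: 39.2
```

jog_arm(plan=[[[0.01,-0.005,0.02,0,1],[0.01,-0.005,0.045,0,1],[0.01,-0.005,0.045,0,1],[0.01,-0.005,0.045,0,1]]])

```text
time: 21.3
position: [605.7, 170.4, 76.8]
tcp_rot: [-0.007, 0.703, 0.711, -0.009]
ft_force: [1.0, 0.8, -0.3]
grip_width: 14.4
grasp_force: 39.2
```

```bash
python3 shot.py v3
python3 - <<'E'
from cam import *
import pickle
np.set_printoptions(precision=2,suppress=True)
s=pickle.load(open("pics/v3.pkl","rb")); g=cv2.cvtColor(cv2.imread("pics/v3.png"),cv2.COLOR_BGR2GRAY)
print("pred chamber far rim/base",project("wrist",[[607.1,195.4,62],[607.1,195.4,40]],s),"pred stage edge",project("wrist",[[570.95,212.05,40],[652.4,202.9,40]],s))
for x in(300,317,330): print(x,g[190:262,x].tolist())
for y in(260,275): print(y,g[y,240:270].tolist(),g[y,365:400].tolist())
E
```

```text
v3 21.3 [605.7 170.4  76.8] yaw 90.59 tilt [-0.0227 -0.0019] w 14.4 f [ 1.   0.8 -0.3]
pred chamber far rim/base [[318.95 241.97]
 [319.81 230.46]] pred stage edge [[246.44 196.19]
 [412.03 217.07]]
300 [80, 32, 9, 7, 8, 11, 33, 66, 81, 92, 121, 159, 178, 189, 196, 199, 200, 200, 199, 198, 198, 198, 198, 198, 197, 197, 197, 197, 196, 196, 195, 195, 195, 196, 195, 195, 195, 194, 194, 194, 194, 193, 193, 192, 178, 125, 52, 11, 6, 6, 6, 8, 23, 58, 97, 141, 201, 223, 226, 226, 226, 226, 226, 226, 226, 226, 226, 226, 226, 227, 226, 226]
317 [145, 130, 99, 45, 11, 7, 8, 10, 25, 58, 75, 88, 117, 164, 196, 211, 219, 222, 220, 208, 203, 203, 202, 202, 201, 201, 200, 200, 199, 199, 200, 199, 199, 199, 198, 199, 198, 198, 198, 198, 197, 177, 94, 22, 6, 7, 8, 7, 7, 7, 28, 68, 103, 148, 203, 224, 226, 226, 226, 226, 226, 226, 226, 226, 226, 226, 226, 226, 226, 226, 226, 226]
330 [148, 142, 140, 131, 84, 32, 10, 6, 7, 11, 33, 69, 81, 94, 131, 174, 197, 209, 217, 220, 219, 219, 219, 219, 219, 218, 218, 217, 218, 218, 215, 207, 203, 202, 202, 203, 203, 203, 200, 199, 200, 196, 173, 91, 21, 9, 7, 7, 7, 7, 17, 52, 98, 133, 180, 218, 226, 226, 226, 226, 227, 226, 226, 226, 226, 226, 226, 226, 226, 226, 227, 226]
260 [124, 142, 163, 183, 194, 193, 191, 190, 192, 195, 197, 198, 197, 194, 192, 192, 191, 189, 189, 192, 195, 195, 194, 194, 194, 179, 121, 92, 90, 96] [155, 121, 95, 109, 172, 195, 197, 196, 196, 195, 195, 195, 196, 197, 197, 197, 198, 199, 198, 197, 195, 194, 194, 194, 194, 196, 194, 194, 196, 198, 199, 198, 195, 195, 193]
275 [146, 168, 186, 194, 192, 190, 189, 191, 194, 196, 197, 195, 193, 191, 191, 189, 181, 158, 152, 194, 221, 225, 226, 226, 226, 226, 226, 226, 226, 226] [226, 226, 226, 226, 226, 226, 226, 226, 226, 226, 225, 215, 187, 155, 167, 190, 196, 195, 194, 192, 192, 192, 193, 192, 192, 195, 197, 198, 196, 193, 193, 192, 190, 188, 180]
```

jog_arm(plan=[[[0.005,0.003,0.012,0,1],[0.005,0.003,0.022,0,1],[0.005,0.003,0.022,0,1],[0.005,0.003,0.022,0,1]]])

```text
time: 21.75
position: [606.4, 171.3, 74.7]
tcp_rot: [-0.007, 0.703, 0.711, -0.008]
ft_force: [-3.5, -1.0, 7.6]
grip_width: 14.2
grasp_force: 40.0
```

jog_arm(plan=[[[0,0,0,0,0.7],[0,0,0,0,0.6],[0,0,0,0,0.5],[0,0,-0.1,0,0.5],[0,0,-0.3,0,0.3]]])

```text
time: 22.25
position: [605.6, 170.9, 117.7]
tcp_rot: [-0.008, 0.703, 0.711, -0.011]
ft_force: [0.0, 0.9, -0.1]
grip_width: 55.8
grasp_force: 0.0
```

jog_arm(plan=[[[0,0,-0.3,0,0],[0,0,-0.5,0,0],[0,0,-0.5,0,0],[0,0,-0.5,0,0]]])

```text
time: 22.65
position: [609.2, 171.5, 195.2]
tcp_rot: [-0.007, 0.703, 0.711, -0.007]
ft_force: [0.1, -0.9, -1.4]
grip_width: 85.6
grasp_force: 0.0
```

```bash
python3 shot.py v4
python3 - <<'E'
from cam import *
import pickle
np.set_printoptions(precision=2,suppress=True)
s=pickle.load(open("pics/v4.pkl","rb")); g=cv2.cvtColor(cv2.imread("pics/v4.png"),cv2.COLOR_BGR2GRAY)
p=project("wrist",[[607.1,167.4,67]],s)[0].astype(int); print(p, project("wrist",[[607.1,198.4,67],[607.1,136.4,67],[576.1,167.4,67],[638.1,167.4,67],[607.1,167.4,91]],s))
m=np.zeros_like(g); x,y=p; m[y-60:y+60,x-60:x+60]=g[y-60:y+60,x-60:x+60]>218; m=cv2.morphologyEx(m,cv2.MORPH_OPEN,np.ones((3,3)))
for k in sorted(cv2.findContours(m,0,1)[0],key=cv2.contourArea)[::-1][:2]:
    e=cv2.fitEllipse(cv2.convexHull(k)); print(cv2.boundingRect(k),e,plane("wrist",[e[0]],67,s))
print(g[y-60:y+62:2,x].tolist()); print(g[y,x-60:x+62:2].tolist())
t=project("wrist",[[449,226,70]],s); print("trap pred",t)
E
```

```text
v4 22.65 [609.2 171.5 195.2] yaw 90.59 tilt [-0.0203 -0.0007] w 85.6 f [ 0.1 -0.9 -1.4]
[316 240] [[316.72 199.42]
 [315.92 278.27]
 [275.65 239.39]
 [357.11 240.66]
 [315.48 248.81]]
[71, 177, 206, 206, 205, 204, 205, 200, 185, 166, 107, 204, 208, 208, 208, 208, 207, 208, 208, 208, 208, 208, 208, 207, 208, 193, 74, 58, 61, 92, 161, 162, 160, 160, 159, 159, 159, 163, 176, 174, 199, 209, 208, 209, 208, 158, 166, 166, 166, 138, 88, 87, 89, 88, 87, 85, 85, 84, 124, 143, 149]
[116, 116, 116, 118, 115, 126, 175, 173, 177, 175, 156, 189, 207, 207, 208, 208, 207, 207, 208, 207, 208, 207, 207, 208, 196, 128, 59, 73, 126, 158, 161, 149, 136, 122, 70, 62, 170, 208, 208, 207, 209, 209, 209, 209, 209, 208, 208, 207, 208, 208, 207, 198, 202, 198, 191, 132, 151, 156, 153, 150, 150]
trap pred [[ 96.26 158.49]]
```

jog_arm(plan=[[[0.37,-1,0,0,0],[0.37,-1,0,0,0],[0.37,-1,0,0,0],[0.37,-1,0,0,0],[0.37,-1,0,0,0]]])

```text
time: 23.2
position: [456.1, 226.2, 196.4]
tcp_rot: [-0.008, 0.702, 0.712, -0.009]
ft_force: [-0.2, 0.8, 0.2]
grip_width: 85.5
grasp_force: 0.0
```

```bash
python3 shot.py t1
python3 - <<'E'
from cam import *
import pickle
np.set_printoptions(precision=2,suppress=True)
s=pickle.load(open("pics/t1.pkl","rb")); im=cv2.imread("pics/t1.png"); g=cv2.cvtColor(im,cv2.COLOR_BGR2GRAY)
p=project("wrist",[[449,226,70]],s)[0].astype(int); print(p,project("wrist",[[449,226,0],[468,226,70],[430,226,70],[449,245,70],[449,207,70]],s)); x,y=p
print(g[y-60:y+62:2,x].tolist())
for d in(-10,0,10): print(d,g[y+d,x-60:x+62:2].tolist())
E
```

```text
t1 23.2 [456.1 226.2 196.4] yaw 90.78 tilt [-0.0243 -0.0021] w 85.5 f [-0.2  0.8  0.2]
[310 235] [[313.59 217.06]
 [335.56 235.84]
 [285.16 234.85]
 [310.55 210.42]
 [310.11 259.35]]
[156, 150, 150, 155, 160, 141, 122, 123, 122, 124, 134, 98, 89, 92, 92, 54, 57, 102, 104, 103, 103, 102, 101, 100, 100, 99, 97, 98, 97, 97, 96, 96, 95, 95, 95, 96, 99, 105, 106, 104, 111, 132, 98, 70, 65, 68, 70, 69, 68, 67, 68, 67, 66, 67, 67, 70, 72, 69, 68, 67, 83]
-10 [121, 121, 121, 118, 116, 118, 122, 124, 127, 124, 120, 116, 117, 121, 122, 117, 114, 118, 112, 55, 81, 95, 96, 97, 96, 97, 97, 97, 98, 98, 99, 99, 99, 101, 100, 100, 100, 100, 99, 100, 100, 101, 100, 84, 132, 144, 138, 135, 133, 133, 135, 139, 139, 137, 135, 133, 139, 144, 141, 134, 135]
0 [122, 123, 119, 118, 118, 119, 119, 121, 120, 120, 121, 124, 125, 124, 120, 118, 119, 124, 123, 66, 85, 94, 94, 92, 151, 166, 166, 160, 104, 96, 96, 96, 96, 104, 70, 146, 166, 166, 164, 113, 97, 96, 97, 90, 122, 133, 134, 138, 139, 137, 133, 131, 132, 133, 134, 137, 135, 132, 131, 134, 136]
10 [126, 125, 128, 128, 132, 133, 132, 133, 134, 132, 131, 131, 135, 138, 139, 139, 134, 133, 137, 138, 133, 122, 95, 93, 93, 93, 93, 94, 94, 94, 96, 105, 105, 105, 105, 104, 104, 105, 105, 104, 105, 101, 124, 130, 134, 138, 138, 138, 140, 142, 143, 139, 137, 134, 136, 141, 139, 135, 133, 133, 135]
```

```bash
python3 -c "
from cam import *
import pickle
s=pickle.load(open('pics/t1.pkl','rb')); print(plane('wrist',[(312.3,232)],70,s))
print(cross(ray('wrist',[(312.3,232)],s),ray('top',[(212,268)])))
s=manip.sense();print(s['time'],s['position'].round(2),rel(s,[450.5,228,100]).round(4),rel(s,[450.5,228,40]).round(4))"
```

```text
[[450.46016109 228.62061905  70.        ]]
(array([452.08309042, 225.29362072,  58.76067781]), np.float64(4.224978712677695))
23.25 [457.96 225.47 196.63] [ 0.0187 -0.0348  0.6451] [ 0.0195 -0.0257  1.045 ]
```

jog_arm(plan=[[[0.02,-0.035,0.2,0,0],[0.02,-0.035,0.5,0,0],[0.02,-0.028,0.75,0,0],[0.02,-0.026,1,0,0],[0.02,-0.026,1,0,0]]])

```text
time: 23.75
position: [449.5, 225.1, 42.6]
tcp_rot: [-0.008, 0.704, 0.71, -0.013]
ft_force: [-0.4, 0.3, -0.2]
grip_width: 85.2
grasp_force: 0.0
```

jog_arm(plan=[[[0,0,0.04,0,0],[0,0,0.04,0,1],[0,0,0.04,0,1],[0,0,0.04,0,1],[0,0,0.04,0,1]]], force=50)

```text
time: 24.25
position: [451.6, 228.7, 42.5]
tcp_rot: [-0.007, 0.703, 0.711, -0.007]
ft_force: [-0.6, -0.6, 7.2]
grip_width: 36.5
grasp_force: 49.1
```

jog_arm(plan=[[[0,0,0,0,1],[0,0,0,0,1],[0,0,0,0,1]]])

```text
time: 24.55
position: [451.7, 228.7, 42.5]
tcp_rot: [-0.007, 0.703, 0.711, -0.007]
ft_force: [-1.4, -0.5, 6.4]
grip_width: 36.5
grasp_force: 49.1
```

jog_arm(plan=[[[0,0,-0.2,0,1],[0,0,-0.5,0,1],[0,0,-0.8,0,1],[0,0,-1,0,1]]])

```text
time: 24.95
position: [455.1, 228.6, 194.7]
tcp_rot: [-0.007, 0.704, 0.711, -0.007]
ft_force: [1.2, 0.3, -0.7]
grip_width: 37.0
grasp_force: 50.2
```

jog_arm(plan=[[[-1,0.2,0,0,1],[-1,0.2,0,0,1],[-1,0.2,0,0,1],[-1,0.2,0,0,1]]])

```text
time: 25.35
position: [486.7, 71.6, 191.8]
tcp_rot: [-0.006, 0.707, 0.708, -0.008]
ft_force: [-1.3, -0.8, -0.3]
grip_width: 36.3
grasp_force: 50.2
```

jog_arm(plan=[[[-1,0.2,0,0,1],[-1,0.2,0,0,1],[-1,0.2,0,0,1],[-1,0.2,0,0,1]]])

```text
time: 25.75
position: [517.7, -78.2, 191.3]
tcp_rot: [-0.005, 0.707, 0.708, -0.009]
ft_force: [1.1, -0.0, -1.1]
grip_width: 36.2
grasp_force: 50.2
```

jog_arm(plan=[[[-1,0.2,0,0,1],[-1,0.2,0,0,1],[-1,0.2,0,0,1],[-1,0.2,0,0,1],[-1,0.2,0,0,1]]])

```text
time: 26.25
position: [548.6, -221.8, 189.8]
tcp_rot: [-0.007, 0.704, 0.71, -0.009]
ft_force: [0.7, -0.2, -1.1]
grip_width: 36.5
grasp_force: 50.3
```

```bash
python3 shot.py j1
python3 - <<'E'
from cam import *
import pickle
np.set_printoptions(precision=2,suppress=True)
s=pickle.load(open("pics/j1.pkl","rb")); im=cv2.imread("pics/j1.png"); g=cv2.cvtColor(im,cv2.COLOR_BGR2GRAY)
J=[646,-176]; p=project("wrist",[J+[105]],s)[0].astype(int); print(p); print(project("wrist",[J+[0],[604,-176,0],[688,-176,0],[646,-134,0],[646,-218,0]],s))
for z in(70,105): print(z,project("wrist",[[604,-176,z],[688,-176,z],[646,-134,z],[646,-218,z]],s))
x,y=p
print("row",x-90,g[y,x-90:min(640,x+90):2].tolist()); print("col",y-100,g[max(0,y-100):y+100:2,x].tolist())
b=project("wrist",[J+[0]],s)[0].astype(int)
print("rowbase",b[0]-90,g[b[1],b[0]-90:min(640,b[0]+90):2].tolist())
E
```

```text
j1 26.25 [ 548.6 -221.8  189.8] yaw 90.42 tilt [-0.0226 -0.0018] w 36.5 f [ 0.7 -0.2 -1.1]
[480 180]
[[432.14 168.54]
 [384.17 168.11]
 [480.42 168.96]
 [436.76 118.  ]
 [427.86 215.59]]
70 [[399.31 175.  ]
 [521.14 176.1 ]
 [467.17 111.43]
 [453.42 234.16]]
105 [[410.3  180.  ]
 [550.83 181.3 ]
 [489.67 106.56]
 [471.73 247.46]]
row 390 [40, 52, 61, 50, 44, 44, 41, 10, 7, 14, 38, 42, 42, 41, 42, 43, 42, 42, 42, 42, 41, 42, 41, 41, 41, 41, 41, 41, 40, 40, 40, 40, 39, 39, 39, 39, 39, 39, 38, 38, 37, 37, 37, 37, 37, 37, 36, 36, 37, 35, 35, 35, 35, 35, 35, 35, 35, 34, 34, 34, 34, 33, 33, 33, 32, 33, 32, 32, 36, 158, 202, 201, 200, 197, 194, 191, 192, 196, 197, 196, 192, 194, 197, 199, 204, 206, 202, 197, 196, 198]
col 80 [205, 206, 208, 209, 209, 206, 197, 182, 182, 183, 184, 182, 182, 178, 175, 175, 174, 175, 178, 179, 154, 56, 40, 43, 42, 41, 41, 41, 42, 40, 42, 41, 41, 40, 39, 39, 39, 39, 39, 38, 37, 37, 38, 37, 38, 37, 37, 37, 37, 36, 37, 36, 36, 37, 37, 35, 35, 36, 35, 35, 35, 34, 35, 34, 33, 33, 34, 33, 33, 33, 32, 31, 33, 32, 31, 32, 31, 31, 31, 109, 177, 180, 200, 204, 203, 204, 206, 209, 207, 202, 202, 201, 198, 196, 201, 202, 203, 204, 205, 209]
rowbase 342 [199, 197, 199, 203, 204, 207, 209, 211, 209, 204, 197, 188, 188, 171, 115, 82, 75, 71, 49, 72, 71, 71, 108, 96, 35, 43, 55, 65, 70, 67, 46, 44, 18, 7, 10, 33, 45, 45, 44, 45, 45, 44, 44, 43, 43, 43, 42, 43, 43, 43, 43, 43, 42, 43, 42, 42, 42, 42, 41, 41, 41, 39, 40, 39, 38, 39, 38, 38, 39, 38, 37, 36, 37, 36, 36, 36, 36, 36, 36, 36, 35, 35, 36, 36, 35, 35, 34, 34, 33, 33]
```

Run:
```python
from cam import *
import pickle
np.set_printoptions(precision=2,suppress=True)
s=pickle.load(open("pics/j1.pkl","rb")); g=cv2.cvtColor(cv2.imread("pics/j1.png"),cv2.COLOR_BGR2GRAY)
m=np.zeros_like(g); m[100:255,405:560]=g[100:255,405:560]<48; m=cv2.morphologyEx(m,cv2.MORPH_OPEN,np.ones((7,7)))
k=max(cv2.findContours(m,0,1)[0],key=cv2.contourArea); e=cv2.fitEllipse(k); print(cv2.boundingRect(k),e)
# right, top, bottom limits are the cap's top rim
r=k[:,0,:]; rr=r[r[:,0]>455]; e2=cv2.fitEllipse(rr); print(e2)
for E in(e,e2): print(plane("wrist",[E[0]],105,s),E[1][0]*1.0)
t=cv2.imread("pics/top0.png"); tg=cv2.cvtColor(t,cv2.COLOR_BGR2GRAY); M=np.zeros_like(tg); M[170:225,350:400]=tg[170:225,350:400]<45
k=max(cv2.findContours(M,0,1)[0],key=cv2.contourArea); et=cv2.fitEllipse(k); print("top",et,plane("top",[et[0]],105)); 
print("cross",cross(ray("wrist",[e2[0]],s),ray("top",[et[0]])))
sc=cv2.cvtColor(cv2.imread("pics/scene0.png"),cv2.COLOR_BGR2GRAY); print(cross(ray("wrist",[e2[0]],s),ray("scene",[(248.5,243)])))
# base outline from top view / label columns in the scene: body left and right at base
print("scene body row 275",sc[275,220:280].tolist())
n=manip.sense(); print(n["position"])
```

```text
(405, 123, 122, 117) ((464.9107971191406, 182.6902618408203), (109.29441833496094, 130.65647888183594), 57.71701431274414)
((466.630126953125, 180.90402221679688), (112.36849975585938, 123.35604095458984), 51.31477355957031)
[[ 636.99 -177.3   105.  ]] 109.29441833496094
[[ 637.9  -176.22  105.  ]] 112.36849975585938
top ((376.707763671875, 189.02305603027344), (16.751441955566406, 21.56538963317871), 125.4349136352539) [[ 643.65 -183.98  105.  ]]
cross (array([ 652.99, -184.11,   67.22]), np.float64(8.486388497239782))
(array([ 639.7 , -175.36,  100.22]), np.float64(2.6422848333700264))
scene body row 275 [154, 154, 152, 137, 116, 104, 102, 103, 101, 97, 91, 90, 92, 92, 93, 96, 99, 100, 101, 102, 103, 108, 107, 108, 111, 113, 114, 116, 115, 115, 114, 116, 116, 117, 117, 117, 117, 117, 116, 116, 117, 116, 116, 115, 114, 112, 110, 109, 106, 103, 99, 110, 130, 145, 152, 153, 153, 153, 151, 151]
[ 548.81 -219.87  189.61]
```

Run:
```python
from cam import *
import pickle
np.set_printoptions(precision=2,suppress=True)
s=pickle.load(open("pics/j1.pkl","rb")); g=cv2.cvtColor(cv2.imread("pics/j1.png"),cv2.COLOR_BGR2GRAY).astype(float)
g=cv2.GaussianBlur(g,(3,3),.8); pts=[]
c=np.array([474,180.])
for a in np.radians(np.r_[-85:86:5]):   # rays towards the right half and top/bottom: strongest dark-to-bright step
    d=np.array([np.cos(a),np.sin(a)]); r=np.arange(40,80,.5); v=cv2.remap(g.astype(np.float32),(c[0]+r*d[0]).astype(np.float32)[None],(c[1]+r*d[1]).astype(np.float32)[None],1)[0]
    i=np.argmax(v[2:]-v[:-2])+1; pts.append(c+r[i]*d)
P=plane("wrist",pts,105,s)[:,:2]
A=np.c_[2*P,np.ones(len(P))]; k=np.ones(len(P),bool)
for _ in range(5):
    q=np.linalg.lstsq(A[k],(P[k]**2).sum(1),rcond=None)[0]; R0=np.sqrt(q[2]+q[:2]@q[:2]); res=np.hypot(*(P-q[:2]).T)-R0; k=abs(res)<1.5
print(q[:2],R0,k.sum(),len(k)); print(res.round(1))
```

```text
[ 638.35 -178.02] 35.82956931084035 35 35
[ 0.6  0.   0.  -0.2  0.1 -0.1 -0.3 -0.2 -0.  -0.1 -0.2  0.1 -0.2 -0.2
  0.3  0.1  0.  -0.   0.2  0.1 -0.   0.1  0.1  0.1 -0.2 -0.   0.1  0.2
 -0.1  0.2 -0.3 -0.1 -0.  -0.  -0. ]
```

jog_arm(plan=[[[0.82,0.62,0,0,1],[0.82,0.62,0,0,1],[0.82,0.62,0,0,1],[0.82,0.62,0,0,1],[0.82,0.62,0,0,1]]])

```text
time: 26.8
position: [641.0, -91.7, 186.9]
tcp_rot: [-0.008, 0.701, 0.713, -0.008]
ft_force: [-0.3, -0.9, -0.8]
grip_width: 36.6
grasp_force: 50.3
```

jog_arm(plan=[[[0,0,0.2,0,1],[0,0,0.5,0,1],[0,0,0.75,0,1],[0,0,0.85,0,1],[0,0,0.85,0,1]]])

```text
time: 27.3
position: [635.7, -97.2, 58.5]
tcp_rot: [-0.009, 0.704, 0.71, -0.01]
ft_force: [-0.7, 0.3, -0.6]
grip_width: 36.3
grasp_force: 50.3
```

jog_arm(plan=[[[0,0,0,0,1],[0,0,0,0,1],[0,0,0,0,1]]])

```text
time: 27.6
position: [638.9, -97.3, 62.0]
tcp_rot: [-0.006, 0.703, 0.711, -0.007]
ft_force: [0.1, -0.2, -0.5]
grip_width: 36.5
grasp_force: 50.3
```

```bash
python3 -c "
from cam import *
s=manip.sense();print(s['time'],s['position'].round(2),tool(s)[:2,2].round(4),rel(s,[639.2,-96.5,44]).round(4))"
```

```text
27.6 [638.85 -97.27  61.99] [-0.0193 -0.0018] [0.0053 0.0047 0.1198]
```

jog_arm(plan=[[[0.005,0.005,0.05,0,1],[0.005,0.005,0.1,0,1],[0.005,0.005,0.115,0,1],[0.005,0.005,0.115,0,1],[0.005,0.005,0.115,0,1]]])

```text
time: 28.1
position: [637.9, -96.3, 42.7]
tcp_rot: [-0.008, 0.703, 0.711, -0.009]
ft_force: [-1.6, -0.1, 4.9]
grip_width: 36.4
grasp_force: 50.8
```

jog_arm(plan=[[[0,0,0.01,0,1],[0,0,0.01,0,1],[0,0,0.01,0,1]]])

```text
time: 28.4
position: [638.0, -96.4, 42.6]
tcp_rot: [-0.007, 0.703, 0.711, -0.008]
ft_force: [-5.7, 0.5, 15.4]
grip_width: 36.4
grasp_force: 51.6
```

Contact; back off 1 mm, open, and rise.

jog_arm(plan=[[[0,0,-0.008,0,1],[0,0,-0.008,0,0.4],[0,0,-0.008,0,0.3],[0,0,-0.008,0,0.2],[0,0,-0.008,0,0]]])

```text
time: 28.9
position: [637.9, -96.3, 42.1]
tcp_rot: [-0.007, 0.703, 0.711, -0.009]
ft_force: [-0.6, 0.6, 0.5]
grip_width: 80.4
grasp_force: 0.0
```

jog_arm(plan=[[[0,0,-0.15,0,0],[0,0,-0.45,0,0],[0,0,-0.75,0,0],[0,0,-1,0,0],[0,0,-1,0,0]]])

```text
time: 29.4
position: [644.4, -97.1, 198.4]
tcp_rot: [-0.004, 0.704, 0.711, -0.005]
ft_force: [0.3, -0.4, -0.4]
grip_width: 85.4
grasp_force: 0.0
```

jog_arm(plan=[[[-1,-0.8,-0.3,0,0],[-1,-0.8,-0.3,0,0],[-1,-0.8,-0.3,0,0],[-1,-0.8,-0.3,0,0],[-1,-0.8,-0.3,0,0]]])

```text
time: 29.9
position: [519.5, -254.4, 242.2]
tcp_rot: [-0.006, 0.707, 0.707, -0.009]
ft_force: [0.7, -0.7, 0.1]
grip_width: 85.4
grasp_force: 0.0
```

```bash
python3 shot.py f1; python3 shot.py ft top; python3 shot.py fs scene
python3 - <<'E'
import cv2,numpy as np
w=cv2.imread("pics/f1.png"); t=cv2.imread("pics/ft.png"); s=cv2.imread("pics/fs.png")
a=cv2.resize(w,(400,300)); b=cv2.resize(t[150:320,130:470],(400,200)); c=cv2.resize(s[150:330,110:530],(800,343),interpolation=cv2.INTER_CUBIC)[:300]
top=np.zeros((300,800,3),np.uint8); top[:,:400]=a; top[:200,400:]=b
cv2.imwrite("pics/final.png",np.vstack([top,c[:300]]))
E
```

```text
f1 29.9 [ 519.5 -254.4  242.2] yaw 89.99 tilt [-0.0212 -0.0047] w 85.4 f [ 0.7 -0.7  0.1]
ft 29.95 [ 521.8 -250.8  241.2] yaw 90.21 tilt [-0.021  -0.0026] w 85.2 f [ 1.   0.6 -0.4]
fs 30.0 [ 523.3 -248.3  240.4] yaw 90.42 tilt [-0.0216 -0.0014] w 85.4 f [ 0.8  0.3 -0.5]
```

View pics/final.png

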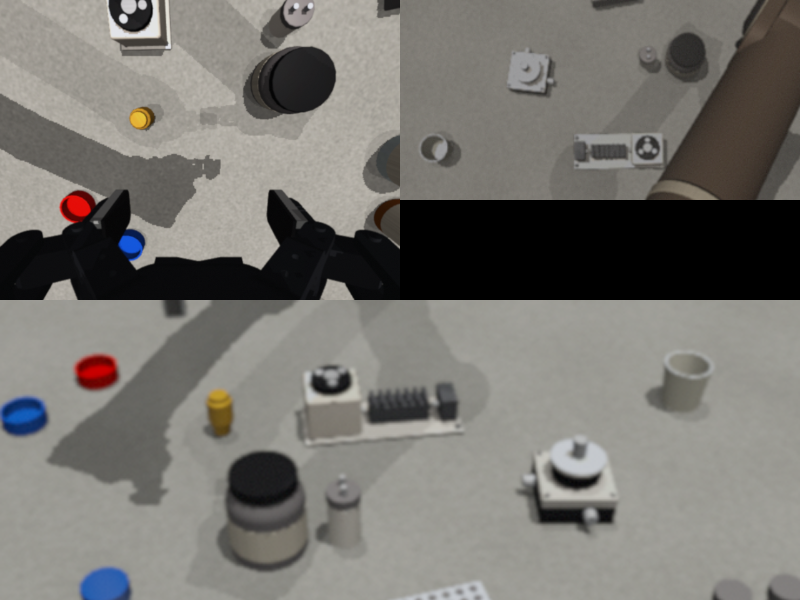

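The last view shows the heater between the pump and the outlet block, the covered chamber on the stage, and the upright trap left of the jar with a gap of about 2 cm. The cup and objective are where they were, and the arm is clear.

```bash
python3 -c "
from workcell import manip
print(manip.finish_job())"
```

```text
the job is handed in; nothing more can be done
None
```

The job is handed in (no verdict shown) with everything released: the heater is on the pump plate about midway and roughly 1.3 mm off its centre line, the covered chamber is centred on the stage, and the trap stands left of the waste jar with a gap of about 2 cm.

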